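# Clamp turning blanks on the vacuum plate

### The job

Get the vacuum plate ready: put the dark bent offcut that lies on it into the blue scrap bin and lay every pale wooden blank from the bench on a black suction pad of its own, lengthwise along the pad and centred so that it covers it. Only then turn the red valve handle fully open to its stop (in line with the pipe), after that set the black slider's white line to the orange marker, and last start the pump by pressing the blue key and then the green key. Never press the red key or two keys together, leave the other things on the bench alone, and if a blank gets knocked off its pad put it back.

Things in the scene. Friction and masses are not known exactly. Their poses are not given: they have to be found in the camera images.
- blank_a: Square wooden turning blank, pale wood, 34 x 110 x 34 mm, 85 g give or take; origin at its centre, its y axis along the 110 mm length. All four sides are alike. None from the start if this one is absent today (two to four are present); they start lying on the bench to the left of the plate.
- blank_b: Square wooden turning blank, pale wood, 34 x 110 x 34 mm, 85 g give or take; origin at its centre, its y axis along the 110 mm length. All four sides are alike. None from the start if this one is absent today (two to four are present); they start lying on the bench to the left of the plate.
- blank_c: Square wooden turning blank, pale wood, 34 x 110 x 34 mm, 85 g give or take; origin at its centre, its y axis along the 110 mm length. All four sides are alike. None from the start if this one is absent today (two to four are present); they start lying on the bench to the left of the plate.
- blank_d: Square wooden turning blank, pale wood, 34 x 110 x 34 mm, 85 g give or take; origin at its centre, its y axis along the 110 mm length. All four sides are alike. None from the start if this one is absent today (two to four are present); they start lying on the bench to the left of the plate.
- offcut: Dark, slightly bent wooden stick, a scrap lying on the plate: 20 mm wide, 18 mm thick, about 140 mm long along its y axis with a shallow bend of 0.4 rad at the middle (bulging towards +x, both halves lean to -x at the ends); origin at the middle of the stick, half way up; about 35 g.
- plate: Fixed flat aluminium vacuum plate, 230 (x) x 280 (y) x 12 mm high, origin at the centre of its underside; four black rubber suction pads (each 12 mm in x by 80 mm in y, long along the plate's y axis) are inlaid flush in its top, centred at x = -52 and +52 mm, y = -65 and +65 mm in its frame. Any pad serves any blank, one blank a pad.
- bin: Fixed open blue scrap bin, 95 (x) x 210 (y) x 50 mm high, 5 mm walls; origin at the centre of its underside.
- valve_axis (a point): Fixed ball valve on a copper pipe bridge: point on the handle's vertical turning axis at the handle's mid height, 90 mm above the bench. The point's y axis runs along the pipe (32 mm thick, top at 61 mm, 152 mm long over its two feet).
- valve_handle (a joint): Angle of the valve's red bar handle, rad: 0 = shut stop (handle across the pipe, pointing to the valve's -x, towards the robot), 1.571 = open, hard stop (handle in line with the pipe, pointing to the valve's -y). It grows counter-clockwise seen from above. Starts shut or up to 0.3 off it; stays where it is left; needs about 2.5 N at the end of the handle.
- handle_tip (a point): Outer end of the red handle, 118 mm from its turning axis, at its mid height. The red bar is 18 mm wide, 18 mm high (from 81 to 99 mm above the bench) and covers 18 to 118 mm from the axis.
- slider_top (a point): Centre of the top of the black slider grip (28 mm across the track, 20 mm along it, 40 mm tall, standing 0.5 mm above a 40 mm wide, 14 mm high aluminium track on the console, so its top is 74.5 mm above the bench; white line across its top). It slides 120 mm, starts within 25 mm of the track's -y end, has about 1.5 N of friction and stays where it is left. The point's y axis runs along the track.
- mark: Thin orange marker standing on the console at the far side of the slider's track, 14 mm wide, 22 mm high, seen only (cannot be touched); its y axis runs along the track. The slider is set when the white line is level with it, that is when slider_top has y = 0 in this frame. Different along the track each time.
- key_blue (a joint): Travel of the blue spring key, m: 0 up, 0.006 fully down (5 N); it counts as pressed beyond 0.0045 and springs back.
- key_green (a joint): Travel of the green spring key, m: 0 up, 0.006 fully down (5 N); it counts as pressed beyond 0.0045 and springs back.
- key_red (a joint): Travel of the red spring key, m: 0 up, 0.006 fully down (5 N); it counts as pressed beyond 0.0045 and springs back.
- key_blue_top (a point): Centre of the top of the blue key's round cap (28 mm across, pressed straight down; the cap stands 10 mm proud of its 44 mm black ring) on the grey console; the three keys change places from time to time, 65 mm apart.
- key_green_top (a point): Centre of the top of the green key's round cap (28 mm across, pressed straight down; the cap stands 10 mm proud of its 44 mm black ring) on the grey console; the three keys change places from time to time, 65 mm apart.
- key_red_top (a point): Centre of the top of the red key's round cap (28 mm across, pressed straight down; the cap stands 10 mm proud of its 44 mm black ring) on the grey console; the three keys change places from time to time, 65 mm apart.
- sanding_block: Bystander: cork sanding block, 70 x 36 x 30 mm, on the bench between plate and console; origin under its centre.
- glue_jar: Bystander: white jar, 60 mm across, 80 mm high; origin under its centre.
- tape_roll: Bystander: paper tape roll, 60 mm across, 25 mm high; origin under its centre.
- screwdriver: Bystander: red screwdriver, 160 mm; origin at its middle.
- wrench: Bystander: steel wrench, 180 mm; origin at its middle.
- square: Bystander: try square, 150 mm blade; origin under the middle of its wooden stock.
Not all that is in view belongs to the job. Leave any yellow look-alike of the blank_b alone.

How it is judged (in metres and radians):
On the way, in this order (a step that is already met when the one before it is completed fails the run):
1. the offcut is in the bin and every blank lies on a pad of its own ((x of blank_a in the frame of plate between -0.062 and -0.042 m or x of blank_a in the frame of plate between 0.042 and 0.062 m) and (y of blank_a in the frame of plate between -0.079 and -0.051 m or y of blank_a in the frame of plate between 0.051 and 0.079 m) and angle between the y axis of each of blank_a, blank_b, blank_c, blank_d and the y axis of plate, either way round below 0.15 rad and z of blank_a in the frame of plate between 0.023 and 0.036 m and (x of blank_b in the frame of plate between -0.062 and -0.042 m or x of blank_b in the frame of plate between 0.042 and 0.062 m) and (y of blank_b in the frame of plate between -0.079 and -0.051 m or y of blank_b in the frame of plate between 0.051 and 0.079 m) and z of blank_b in the frame of plate between 0.023 and 0.036 m and (x of blank_c in the frame of plate between -0.062 and -0.042 m or x of blank_c in the frame of plate between 0.042 and 0.062 m) and (y of blank_c in the frame of plate between -0.079 and -0.051 m or y of blank_c in the frame of plate between 0.051 and 0.079 m) and z of blank_c in the frame of plate between 0.023 and 0.036 m and (x of blank_d in the frame of plate between -0.062 and -0.042 m or x of blank_d in the frame of plate between 0.042 and 0.062 m) and (y of blank_d in the frame of plate between -0.079 and -0.051 m or y of blank_d in the frame of plate between 0.051 and 0.079 m) and z of blank_d in the frame of plate between 0.023 and 0.036 m and x of offcut in the frame of bin between -0.045 and 0.045 m and y of offcut in the frame of bin between -0.1 and 0.1 m and z of offcut in the frame of bin below 0.04 m), for 0.2 s.
2. the valve is open to its stop (value of joint valve_handle above 1.46 rad), for 0.2 s.
3. the slider is set at the marker and let go (y of slider_top in the frame of mark between -0.006 and 0.006 m and contact force between the fingers and slider below 0.1 N), for 0.2 s.
4. the blue key is pressed, the others are up (value of joint key_blue above 0.0045 m and value of joint each of key_green, key_red below 0.0015 m), for 0.04 s.
5. the green key is pressed, the others are up (value of joint key_green above 0.0045 m and value of joint each of key_blue, key_red below 0.0015 m), for 0.04 s.
At the end, for the whole second after the job is handed in: Every present blank lies flat on the plate at rest, its centre within 10 mm across and 14 mm along of a pad's centre and its length within 0.15 rad of the pad's; the offcut lies in the bin; the valve handle is past 1.46 rad; the slider is within 6 mm of the marker; all keys are up again (all of step 1 and value of joint valve_handle above 1.46 rad and y of slider_top in the frame of mark between -0.006 and 0.006 m and value of joint each of key_blue, key_green, key_red below 0.0015 m and linear speed of each of blank_a, blank_b, blank_c, blank_d, offcut below 0.02 m/s); the robot touches nothing.
It fails at once if the red key is pressed (value of joint key_red above 0.003 m).
It fails at once if two keys are pressed together (value of joint each of key_blue, key_green above 0.003 m).
It fails at once if a bystander is shoved more than 5 cm (distance of any of sanding_block, glue_jar, tape_roll, screwdriver, wrench, square from where it was at the start of the episode above 0.05 m).
Of blank_a, blank_b, blank_c, blank_d only 2 to 4 are there at a start; the rules pass over those that are not, and their reading is None.
At some moment in a run one of blank_a, blank_b, blank_c, blank_d may be knocked a few centimetres aside while the robot is not near it.
Once in a run the grip may slacken for a moment while it holds something.
It also fails if it takes over 210 s, if anything falls off the work surface, if the arm or the gripper's body presses on something with over 40 N, if the wrist force passes 120 N, or if a joint passes its speed limit or range.

### The arm

A 6-joint arm with a two-finger parallel gripper is mounted at the origin on the work surface. World frame = base frame: x ahead of the robot, y to its left, z up, the work surface at z = 0. Lengths are in m, angles in degrees, forces in N, time in s.
With the tool pointing down it reaches from about 0.4 to 0.825 m from the base axis. Payload 7 kg.
Tool frame: the origin (TCP) lies at the very end of the fingers, on their centre line; the grasp point (between the pads) lies 19 mm behind it; z points along the fingers, y is the line along which they close (so a half turn about z gives the same grasp; the last joint's range is limited). The gripper opens to 88 mm and grips with 3 to 60 N. Pads are 19 mm wide; open, the fingers measure 130 mm over their backs; the gripper's body (78 mm by 193 mm) begins 47 mm behind the grasp point.
Start: joints at [-57.92, 20.546, 0.682, 0, -70.136, -16.507], TCP at [0.181, -0.65, 0.227] pointing down, gripper open.
Joint ranges: [-176.03, 176.03], [-82.01, 121.73], [-58.28, 71.71], [-173.87, 95.51], [-174.79, -0.11], [-173.66, 173.66]. Speed limits (degrees/s): [136.94, 136.94, 172.46, 180, 180, 180].

### API

Orientations are given as [roll, pitch, yaw] about the fixed x, y, z axes, in that order (R = Rz(yaw) Ry(pitch) Rx(roll)).
In Python, from plant import r gives the robot as it stands. The module is installed in compiled form; this text tells all that it offers.
- The arm moves only by the tool jog_arm, never from a script. Its arguments are lists of equal length, an entry for each row: "travel": the shift along the tool's x, y, z each as a share of 50 cm, from -1 to 1, a list of three; "dr": the turn, a rotation vector about the tool's x, y, z each as a share of 360 degrees, from -1 to 1, a list of three; "claw": the opening, from 0 (shut) to 1 (fully open). A call has exactly 10 rows; each row is the pose to reach, as a shift and turn from the pose commanded when the call began, along the tool's axes at that moment, turning the shorter way round; what a row does not reach only later rows make up. A row lasts 1/8 s, in which the tool goes at most 62.5 mm and 10.7 degrees, less where a joint would pass 70% of its speed; a pose out of reach is approached as far as the arm can. A call with a number of a shift or a turn outside -1 to 1 is refused whole. A call with a gripper value outside its range is refused whole. The fingers move at their own pace and stop on an object; "newtons" is the grip in N (left out, the last holds). Time passes only in rows, so rows that repeat a pose let the fingers close, or fill a call up. It gives the time, the measured TCP pose, the force, the opening and the grip force at its end, in the units of the state.
- r.get_state(): the state, without advancing time (a new reading comes with each control period).
- r.capture(name): name is "side" or "top" or "wrist"; returns a dict with "pixels" (480x640x3 uint8, red, green, blue), "range_z" (480x640 float32, m along the optical axis (not along the pixel's ray), 0 where there is no reading), "fx", "fy", "cx", "cy" (pixels), "position" and "attitude" of the camera in the world; the wrist camera has in their place "hand_eye" (4x4, takes a point from camera to tool coordinates, whose origin is the TCP and whose axes are the flange's). Camera axes: x right, y up, looking along -z (the intrinsics and any distortion apply to the point x, -y, -z); pixel columns grow to the right and rows downward; lengths in m; the calibration is good to about 2 mm. A picture is of the moment at which its call begins: read the wrist's pose just before it.
- r.close_job(): hands the job in; it is judged then, once.
Trained networks look in the newest picture that a camera, given by its name, has taken for a name from the list of things; names that differ only in an ending like _2 or _b are one class to them, and where a whole thing is asked for, a point or a joint stands for the part that bears it (a point fixed in the world has none). Each returns a list of dicts, best first, with "conf" (0 to 1); they miss things now and then, are a little off and sometimes report something else, mostly with a low value. They report only what shows in the picture. A call takes as long as a camera call. They do not tell look-alikes from the thing itself.
- r.boxes_of(name, camera): "extent" ([left, top, right, bottom] in pixels, round what is visible of it).
- r.regions_of(name, camera): "pixels" (480x640 bool, what is visible of it) and "extent" ([left, top, right, bottom] in pixels, round what is visible of it).
- r.tip_of(name, camera): "at" ([column, row] in pixels: a listed point, or the origin of a listed thing).
The state is a dict: "time_s": time; "joints": joint angles; "qd": joint speeds; "joint_torque": joint torques, N m; "tcp_pos": TCP position; "eef_rot": TCP orientation; "contact_force": force on the tool from outside, world axes, zero at the start; "moment": the same for the moment, N m; "gripper_width": finger opening in m; "gripper_force": force on a finger pad.
Only numpy, scipy, OpenCV 4.12 (cv2) and the standard library are available. Lean on these libraries where they do the work, as an engineer would, in place of code of your own. Each camera call takes 0.05 s, during which the arm holds its last target. There are 200 camera calls.

## Working session

There is one attempt and no reset: what is moved stays moved. The work goes in short steps, Python scripts to look and compute and a tool call to move; the robot and the scene stay as the last step left them, time stands still between calls to the robot, and variables do not carry over. Pictures are saved under pics/ and viewed, at most 14 in all, crops included, and the job is handed in when it is done.

Besides the shell and the picture viewer there is one more tool, called as name(argument=value, ...), one argument or row to a line, values as JSON. jog_arm: Moves the arm, as the interface text tells. Its arguments: {"type":"object","properties":{"travel":{"type":"array"},"dr":{"type":"array"},"claw":{"type":"array"},"newtons":{"type":"number"}},"required":["travel","dr","claw"]}

```bash
mkdir -p pics; cat > h.py <<'E'
import numpy as np, cv2
from scipy.spatial.transform import Rotation as R
from plant import r
def cap(n):
    s=r.get_state(); c=r.capture(n)
    if n=='wrist':
        T=np.eye(4);T[:3,:3]=R.from_euler('xyz',s['eef_rot'],degrees=True).as_matrix();T[:3,3]=s['tcp_pos']
        c['T']=T@np.array(c['hand_eye'])
    else:
        a=np.array(c['attitude']);T=np.eye(4)
        T[:3,:3]=a if a.shape==(3,3) else R.from_euler('xyz',a,degrees=True).as_matrix()
        T[:3,3]=c['position'];c['T']=T
    return c
def world(c):
    v,u=np.mgrid[:480,:640];z=c['range_z'].astype(float)
    P=np.stack([(u-c['cx'])/c['fx']*z,-(v-c['cy'])/c['fy']*z,-z],-1)
    W=P@c['T'][:3,:3].T+c['T'][:3,3]; W[z==0]=np.nan
    return W
def ray(c,u,v,h):
    d=c['T'][:3,:3]@np.array([(u-c['cx'])/c['fx'],-(v-c['cy'])/c['fy'],-1]);o=c['T'][:3,3]
    return o+d*(h-o[2])/d[2]
def save(c,n): cv2.imwrite('pics/'+n+'.png',c['pixels'][:,:,::-1])
E
python3 - <<'E'
from h import *
print(r.get_state())
for n in ['top','side']:
    c=cap(n);save(c,n+'0');print(n,{k:v for k,v in c.items() if k not in('pixels','range_z')})
    W=world(c)
    for t in ['blank_a','offcut','plate','bin','valve_axis','handle_tip','slider_top','mark','key_blue_top','key_green_top','key_red_top','sanding_block']:
        print(t,[(np.round(d['at']),round(d['conf'],2),np.round(W[int(d['at'][1]),int(d['at'][0])],3)) for d in r.tip_of(t,n) if d['conf']>.3])
E
```

```text
{'time_s': 0.0, 'joints': array([-5.79197220e+01,  2.05907505e+01,  6.34968020e-01, -2.02190453e-02,
       -7.01359985e+01, -1.65066444e+01]), 'qd': array([ 0.00349985,  0.02041522, -0.0268976 , -0.04450862,  0.01979718,
        0.01480007]), 'joint_torque': array([-5.36384887e-04, -5.82721031e+01,  2.93068510e+01,  6.99753553e+00,
        6.93037538e-03, -1.14324419e-04]), 'tcp_pos': array([ 0.18106655, -0.64976192,  0.22563918]), 'eef_rot': array([ 1.79906601e+02, -7.85597306e-03, -1.64433246e+02]), 'contact_force': array([ 0.70101297, -0.10064239, -0.24112474]), 'moment': array([-0.01881576,  0.01429824, -0.00871817]), 'gripper_force': 0.0, 'gripper_width': 0.08769350468047059}
top {'fx': 523.5614811763537, 'fy': 523.5614811763537, 'cx': 315.0282845180814, 'cy': 240.70899032793778, 'position': array([0.36874125, 0.0501312 , 1.5699168 ]), 'attitude': array([ 8.00800148e+00,  4.86714602e-02, -8.85686472e+01]), 'T': array([[ 2.49792112e-02,  9.89942593e-01, -1.39246911e-01,
         3.68741248e-01],
       [-9.99687610e-01,  2.46173335e-02, -4.32082104e-03,
         5.01311969e-02],
[... 2336 characters left out ...]
(array([378., 309.]), 0.85, array([ 0.631, -0.213,  0.092]))]
handle_tip [(array([340., 330.]), 0.64, array([ 0.53 , -0.251,  0.098]))]
slider_top [(array([346., 389.]), 0.61, array([ 0.512, -0.35 ,  0.035]))]
mark [(array([345., 369.]), 0.43, array([ 0.527, -0.302,  0.031]))]
key_blue_top [(array([301., 398.]), 0.71, array([ 0.417, -0.352,  0.042]))]
key_green_top [(array([294., 368.]), 0.55, array([ 0.424, -0.276,  0.042]))]
key_red_top [(array([308., 422.]), 0.62, array([ 0.415, -0.407,  0.04 ])), (array([339., 206.]), 0.55, array([0.698, 0.235, 0.026])), (array([379., 259.]), 0.35, array([0.734, 0.025, 0.004]))]
sanding_block [(array([316., 339.]), 0.79, array([ 0.494, -0.203,  0.028]))]
```

```bash
python3 -c "
import cv2
a=cv2.imread('pics/top0.png')[150:350,150:550];cv2.imwrite('pics/top0c.png',cv2.resize(a,(800,400),interpolation=cv2.INTER_CUBIC))"
```

```text
(no output)
```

View pics/top0c.png

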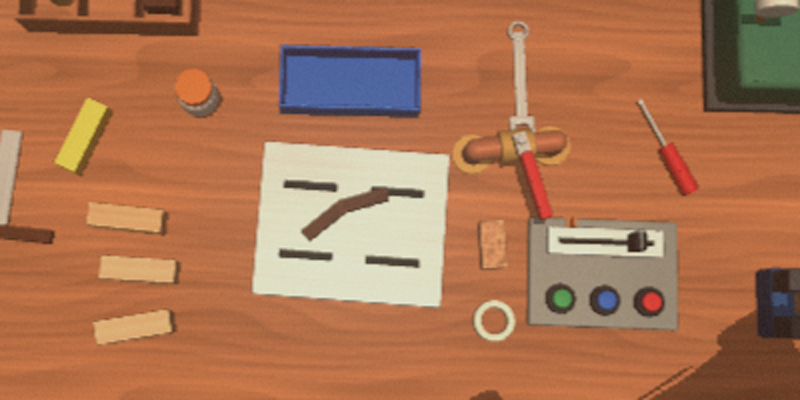

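View pics/side0.png

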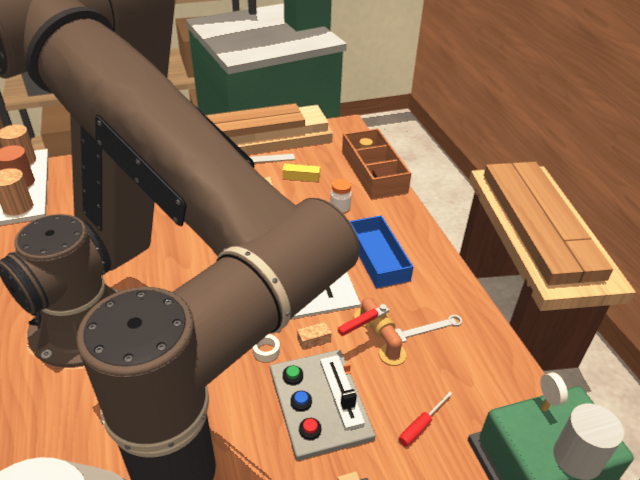

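The top view shows three pale blanks (crop (125,217), (138,269), (133,326)), a yellow decoy (82,135), the bent offcut on the plate at (345,205), the red handle (535,180) nearly shut, the slider near its right end (640,240), the mark at (572,222), and the keys green, blue, red from left to right.

```bash
cat >> h.py <<'E'
def rect(W,m,zlo,zhi):
    P=W[m];P=P[(P[:,2]>zlo)&(P[:,2]<zhi)]
    if len(P)<20: return None
    (cx,cy),(w,h),a=cv2.minAreaRect((P[:,:2]*1000).astype(np.float32))
    if h<w: a+=90;w,h=h,w   # a+90 = direction of long side
    a=(a+90+90)%180-90
    return np.round([cx,cy,np.median(P[:,2])*1000,w,h,a],1)
E
python3 - <<'E'
from h import *
c=cap('top');W=world(c)
for t,lo,hi in [('blank_a',.025,.05),('offcut',.02,.045),('plate',.005,.02),('bin',.04,.06),('handle_tip',.085,.11),('slider_top',.06,.085),('mark',.0,.085),('key_blue_top',.03,.06),('sanding_block',.02,.04),('tape_roll',.015,.04),('glue_jar',.06,.09)]:
    for d in r.regions_of(t,'top'):
        if d['conf']>.3: print(t,round(d['conf'],2),d['extent'],rect(W,d['pixels'],lo,hi))
# pads: dark, on plate
g=c['pixels'].max(2);m=(g<70)&(W[...,2]<.025)&(W[...,0]>.4)&(W[...,0]<.66)&(abs(W[...,1]-.02)<.16)
n,l,s,ce=cv2.connectedComponentsWithStats(m.astype(np.uint8))
for i in range(1,n):
    if s[i,4]>30: print('pad',s[i],rect(W,l==i,-.01,.03), np.round(ray(c,*ce[i],.012),4))
hs=cv2.cvtColor(c['pixels'],cv2.COLOR_RGB2HSV)
m=(hs[...,1]>140)&(W[...,2]>.08)&(W[...,2]<.115)&((hs[...,0]<6)|(hs[...,0]>174))
P=W[m];print('handle',rect(W,m,.08,.115))
E
```

```text
blank_a 0.93 [198.9, 306.3, 237.3, 322.0] [365.6 338.6  33.8  34.  110.1 -78.8]
blank_a 0.71 [197.7, 277.0, 240.2, 291.5] [449.7 336.7  33.2  34.3 111.7  88.3]
blank_a 0.65 [177.5, 200.3, 201.4, 238.4] [647.9 429.6  34.   37.5 108.8 -22.6]
blank_a 0.62 [193.0, 251.8, 231.0, 269.7] [524.8 357.1  34.   34.3 108.6  85.2]
offcut 0.69 [305.2, 245.2, 346.0, 271.1] [545.7  34.6  30.5  32.5 138.3 -61.1]
plate 0.72 [278.4, 219.7, 372.0, 302.8] [527.5  23.3  12.1 231.1 280.4  87.2]
bin 0.74 [408.1, 217.3, 425.1, 258.5] None
bin 0.44 [198.8, 305.0, 235.3, 321.8] None
bin 0.39 [389.0, 258.5, 404.2, 285.9] None
handle_tip 0.89 [404.6, 213.2, 423.2, 261.5] [ 594.4 -232.7   97.3   20.   128.9   17.9]
slider_top 0.58 [465.5, 267.4, 472.2, 277.2] [ 506.1 -388.8   72.7   18.4   28.7   -1.1]
mark 0.75 [406.1, 158.9, 418.6, 216.7] [ 762.7 -228.     7.1   35.7  170.8    3.4]
key_blue_top 0.44 [451.9, 295.8, 459.8, 306.3] [ 421.5 -350.1   41.3   26.    27.3  -88.2]
sanding_block 0.84 [391.5, 257.3, 406.5, 287.3] [ 499.7 -185.8   29.4   36.7   69.3    4.1]
tape_roll 0.52 [388.7, 301.0, 407.1, 323.6] [ 387.9 -188.6   24.1   57.    58.5  -42.8]
glue_jar 0.86 [237.0, 182.9, 262.6, 207.9] [714.3 259.1  79.6  50.8  52.9  35.5]
handle [ 578.9 -235.7   98.    16.4   97.5   17.3]
```

```bash
cat > p.py <<'E'
import sys,json,numpy as np
from scipy.spatial.transform import Rotation as R
# plan: args rows "x,y,z,yaw,claw,n" ; start = saved commanded pose (pose.json: x,y,z mm, yaw deg)
def plan(wps,claw0=None):
    try: cur=json.load(open('pose.json'))
    except Exception: cur=[181,-650,227,-164.43]
    p=np.array(cur[:3],float);q=R.from_euler('xyz',[180,0,cur[3]],degrees=True)
    rows=[];tgt=[]
    for x,y,z,yaw,cl,n in wps:
        g=np.array([x,y,z],float);need=max(np.ceil(np.linalg.norm(g-(tgt[-1][0] if tgt else p))/58),1)
        if n<need: print('warn rows',n,'need',need)
        tgt+= [(g,yaw,cl)]*n
    while len(tgt)%10: tgt.append(tgt[-1])
    for k in range(0,len(tgt),10):
        T=[];D=[];C=[]
        for g,yaw,cl in tgt[k:k+10]:
            t=np.round(q.inv().apply(g-p)/500,3)
            d=np.round((q.inv()*R.from_euler('xyz',[180,0,yaw],degrees=True)).as_rotvec(degrees=True)/360,3)
            T.append((t+0.).tolist());D.append((d+0.).tolist());C.append(cl)
        print('CALL travel',T,'\n dr',D,'\n claw',C)
        p=p+q.apply(np.array(T[-1])*500);q=q*R.from_rotvec(np.array(D[-1])*360,degrees=True)
    e=q.as_euler('xyz',degrees=True);json.dump([*p,e[2]],open('pose.json','w'));print('end',np.round(p,1),round(e[2],2))
if __name__=='__main__': plan([[*map(float,a.split(',')[:5]),int(a.split(',')[5])] for a in sys.argv[1:]])
E
python3 p.py 548,36,150,-61,.7,19 548,36,150,-61,.7,1
```

```text
CALL travel [[-1.075, 1.125, 0.154], [-1.075, 1.125, 0.154], [-1.075, 1.125, 0.154], [-1.075, 1.125, 0.154], [-1.075, 1.125, 0.154], [-1.075, 1.125, 0.154], [-1.075, 1.125, 0.154], [-1.075, 1.125, 0.154], [-1.075, 1.125, 0.154], [-1.075, 1.125, 0.154]] 
 dr [[0.0, 0.0, -0.287], [0.0, 0.0, -0.287], [0.0, 0.0, -0.287], [0.0, 0.0, -0.287], [0.0, 0.0, -0.287], [0.0, 0.0, -0.287], [0.0, 0.0, -0.287], [0.0, 0.0, -0.287], [0.0, 0.0, -0.287], [0.0, 0.0, -0.287]] 
 claw [0.7, 0.7, 0.7, 0.7, 0.7, 0.7, 0.7, 0.7, 0.7, 0.7]
CALL travel [[0.0, 0.0, 0.0], [0.0, 0.0, 0.0], [0.0, 0.0, 0.0], [0.0, 0.0, 0.0], [0.0, 0.0, 0.0], [0.0, 0.0, 0.0], [0.0, 0.0, 0.0], [0.0, 0.0, 0.0], [0.0, 0.0, 0.0], [0.0, 0.0, 0.0]] 
 dr [[0.0, 0.0, 0.0], [0.0, 0.0, 0.0], [0.0, 0.0, 0.0], [0.0, 0.0, 0.0], [0.0, 0.0, 0.0], [0.0, 0.0, 0.0], [0.0, 0.0, 0.0], [0.0, 0.0, 0.0], [0.0, 0.0, 0.0], [0.0, 0.0, 0.0]] 
 claw [0.7, 0.7, 0.7, 0.7, 0.7, 0.7, 0.7, 0.7, 0.7, 0.7]
end [547.8  36.1 150. ] -61.11
```

```bash
rm -f pose.json; python3 - <<'E'
s=open('p.py').read()
a=s.index("        g=np.array([x,y,z]");b=s.index("    while len")
s=s[:a]+"""        g=np.array([x,y,z],float);g0,y0=(tgt[-1][:2] if tgt else (p,cur[3]))
        n=int(max(n,np.ceil(np.linalg.norm(g-g0)/55),np.ceil(abs(yaw-y0)/9.5)))
        tgt+=[(g0+(g-g0)*i/n,y0+(yaw-y0)*i/n,cl) for i in range(1,n+1)]
"""+s[b:]
s=s.replace("print('CALL travel',T,'\\n dr',D,'\\n claw',C)","print('CALL',json.dumps(T),'\\n',json.dumps(D),'\\n',json.dumps(C))")
open('p.py','w').write(s)
E
python3 p.py 548,36,150,-61,.7,0 548,36,60,-61,.7,3 548,36,16,-61,.7,2
```

```text
CALL [[-0.072, 0.075, 0.01], [-0.143, 0.15, 0.021], [-0.215, 0.225, 0.031], [-0.287, 0.3, 0.041], [-0.358, 0.375, 0.051], [-0.43, 0.45, 0.062], [-0.502, 0.525, 0.072], [-0.574, 0.6, 0.082], [-0.645, 0.675, 0.092], [-0.717, 0.75, 0.103]] 
 [[0.0, 0.0, -0.019], [0.0, 0.0, -0.038], [0.0, 0.0, -0.057], [0.0, 0.0, -0.077], [0.0, 0.0, -0.096], [0.0, 0.0, -0.115], [0.0, 0.0, -0.134], [0.0, 0.0, -0.153], [0.0, 0.0, -0.172], [0.0, 0.0, -0.192]] 
 [0.7, 0.7, 0.7, 0.7, 0.7, 0.7, 0.7, 0.7, 0.7, 0.7]
CALL [[-0.095, -0.04, 0.01], [-0.191, -0.08, 0.02], [-0.287, -0.121, 0.03], [-0.382, -0.161, 0.041], [-0.478, -0.201, 0.051], [-0.478, -0.201, 0.111], [-0.478, -0.201, 0.171], [-0.478, -0.201, 0.231], [-0.478, -0.201, 0.275], [-0.478, -0.201, 0.319]] 
 [[0.0, 0.0, -0.019], [0.0, 0.0, -0.038], [0.0, 0.0, -0.057], [0.0, 0.0, -0.076], [0.0, 0.0, -0.095], [0.0, 0.0, -0.095], [0.0, 0.0, -0.095], [0.0, 0.0, -0.095], [0.0, 0.0, -0.095], [0.0, 0.0, -0.095]] 
 [0.7, 0.7, 0.7, 0.7, 0.7, 0.7, 0.7, 0.7, 0.7, 0.7]
end [547.9  36.1  16. ] -61.11
```

jog_arm(
  travel=[
    [-0.072,0.075,0.01],
    [-0.143,0.15,0.021],
    [-0.215,0.225,0.031],
    [-0.287,0.3,0.041],
    [-0.358,0.375,0.051],
    [-0.43,0.45,0.062],
    [-0.502,0.525,0.072],
    [-0.574,0.6,0.082],
    [-0.645,0.675,0.092],
    [-0.717,0.75,0.103],
  ],
  dr=[
    [0.0,0.0,-0.019],
    [0.0,0.0,-0.038],
    [0.0,0.0,-0.057],
    [0.0,0.0,-0.077],
    [0.0,0.0,-0.096],
    [0.0,0.0,-0.115],
    [0.0,0.0,-0.134],
    [0.0,0.0,-0.153],
    [0.0,0.0,-0.172],
    [0.0,0.0,-0.192],
  ],
  claw=[0.7,0.7,0.7,0.7,0.7,0.7,0.7,0.7,0.7,0.7],
  newtons=25,
)

```text
time_s: 3.15
tcp_pos: [0.4266, -0.1911, 0.1754]
eef_rot: [-179.9, 0.0, -95.1]
contact_force: [1.1, -1.0, 0.0]
gripper_width: 0.0614
gripper_force: 0.0
```

jog_arm(
  travel=[
    [-0.095,-0.04,0.01],
    [-0.191,-0.08,0.02],
    [-0.287,-0.121,0.03],
    [-0.382,-0.161,0.041],
    [-0.478,-0.201,0.051],
    [-0.478,-0.201,0.111],
    [-0.478,-0.201,0.171],
    [-0.478,-0.201,0.231],
    [-0.478,-0.201,0.231],
    [-0.478,-0.201,0.231],
  ],
  dr=[
    [0.0,0.0,-0.019],
    [0.0,0.0,-0.038],
    [0.0,0.0,-0.057],
    [0.0,0.0,-0.076],
    [0.0,0.0,-0.095],
    [0.0,0.0,-0.095],
    [0.0,0.0,-0.095],
    [0.0,0.0,-0.095],
    [0.0,0.0,-0.095],
    [0.0,0.0,-0.095],
  ],
  claw=[0.7,0.7,0.7,0.7,0.7,0.7,0.7,0.7,0.7,0.7],
)

```text
time_s: 4.4
tcp_pos: [0.5488, 0.0361, 0.0606]
eef_rot: [-179.9, -0.0, -61.1]
contact_force: [0.8, -0.4, -0.3]
gripper_width: 0.0616
gripper_force: 0.0
```

```bash
python3 - <<'E'
from h import *
c=cap('wrist');save(c,'w1');W=world(c);print(r.get_state()['tcp_pos'])
hs=cv2.cvtColor(c['pixels'],cv2.COLOR_RGB2HSV)
m=(abs(W[...,0]-.54)<.1)&(abs(W[...,1]-.03)<.1)
print(rect(W,m,.022,.04))
for d in r.regions_of('offcut','wrist'): print(d['conf'],d['extent'],rect(W,d['pixels'],.02,.045))
print([(d['conf'],d['at'],W[int(d['at'][1]),int(d['at'][0])]) for d in r.tip_of('offcut','wrist')])
E
```

```text
[0.54903257 0.03619889 0.06097949]
[541.8  33.8  29.5  34.  140.5 -61.1]
0.98 [298.3, 148.9, 370.6, 410.0] [542.   33.5  29.5  33.3 139.9 -61.4]
0.58 [108.1, 1.4, 637.2, 434.7] [541.7  34.   28.7  33.9 140.1 -61. ]
[(0.78, [322.3, 286.5], array([0.54699675, 0.03226583, 0.0300987 ]))]
```

View pics/w1.png

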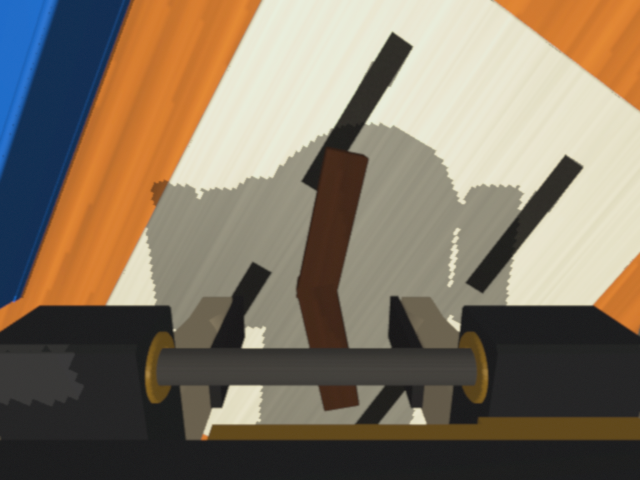

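```bash
echo '[547.9,36.1,60,-61.11]'>pose.json; python3 p.py 547,36,16,-61.1,.7,3 547,36,16,-61.1,0,5 547,36,60,-61.1,0,2; echo;python3 p.py  545,36,120,-65,0,2 738,33,120,-93,0,5 738,33,50,-93,0,3 ; echo; python3 p.py 738,33,50,-93,.4,3 738,33,120,-93,.4,2 650,120,200,-92,.7,5
```

```text
CALL [[0.0, 0.001, 0.029], [0.0, 0.001, 0.059], [-0.001, 0.002, 0.088], [-0.001, 0.002, 0.088], [-0.001, 0.002, 0.088], [-0.001, 0.002, 0.088], [-0.001, 0.002, 0.088], [-0.001, 0.002, 0.088], [-0.001, 0.002, 0.044], [-0.001, 0.002, 0.0]] 
 [[0.0, 0.0, 0.0], [0.0, 0.0, 0.0], [0.0, 0.0, 0.0], [0.0, 0.0, 0.0], [0.0, 0.0, 0.0], [0.0, 0.0, 0.0], [0.0, 0.0, 0.0], [0.0, 0.0, 0.0], [0.0, 0.0, 0.0], [0.0, 0.0, 0.0]] 
 [0.7, 0.7, 0.7, 0.0, 0.0, 0.0, 0.0, 0.0, 0.0, 0.0]
end [546.8  36.1  60. ] -61.11

CALL [[-0.001, 0.002, -0.06], [-0.002, 0.003, -0.12], [0.037, -0.064, -0.12], [0.075, -0.131, -0.12], [0.113, -0.198, -0.12], [0.152, -0.265, -0.12], [0.19, -0.332, -0.12], [0.19, -0.332, -0.073], [0.19, -0.332, -0.027], [0.19, -0.332, 0.02]] 
 [[0.0, 0.0, 0.005], [0.0, 0.0, 0.011], [0.0, 0.0, 0.026], [0.0, 0.0, 0.042], [0.0, 0.0, 0.057], [0.0, 0.0, 0.073], [0.0, 0.0, 0.089], [0.0, 0.0, 0.089], [0.0, 0.0, 0.089], [0.0, 0.0, 0.089]] 
 [0.0, 0.0, 0.0, 0.0, 0.0, 0.0, 0.0, 0.0, 0.0, 0.0]
end [738.   33.1  50. ] -93.15

CALL [[0.0, 0.0, 0.0], [0.0, 0.0, 0.0], [0.0, 0.0, 0.0], [0.0, 0.0, -0.07], [0.0, 0.0, -0.14], [-0.033, 0.037, -0.172], [-0.065, 0.074, -0.204], [-0.098, 0.111, -0.236], [-0.131, 0.148, -0.268], [-0.164, 0.185, -0.3]] 
 [[0.0, 0.0, 0.0], [0.0, 0.0, 0.0], [0.0, 0.0, 0.0], [0.0, 0.0, 0.0], [0.0, 0.0, 0.0], [0.0, 0.0, -0.001], [0.0, 0.0, -0.002], [0.0, 0.0, -0.002], [0.0, 0.0, -0.003], [0.0, 0.0, -0.003]] 
 [0.4, 0.4, 0.4, 0.4, 0.4, 0.7, 0.7, 0.7, 0.7, 0.7]
end [650.2 120.  200. ] -92.07
```

jog_arm(
  travel=[
    [0.0,0.001,0.029],
    [0.0,0.001,0.059],
    [-0.001,0.002,0.088],
    [-0.001,0.002,0.088],
    [-0.001,0.002,0.088],
    [-0.001,0.002,0.088],
    [-0.001,0.002,0.088],
    [-0.001,0.002,0.088],
    [-0.001,0.002,0.044],
    [-0.001,0.002,0.0],
  ],
  dr=[
    [0,0,0],
    [0,0,0],
    [0,0,0],
    [0,0,0],
    [0,0,0],
    [0,0,0],
    [0,0,0],
    [0,0,0],
    [0,0,0],
    [0,0,0],
  ],
  claw=[0.7,0.7,0.7,0.0,0.0,0.0,0.0,0.0,0.0,0.0],
)

```text
time_s: 5.8
tcp_pos: [0.5466, 0.0358, 0.0599]
eef_rot: [180.0, 0.0, -61.1]
contact_force: [-0.2, 0.0, -1.1]
gripper_width: 0.0218
gripper_force: 23.9
```

jog_arm(
  travel=[
    [-0.001,0.002,-0.06],
    [-0.002,0.003,-0.12],
    [0.037,-0.064,-0.12],
    [0.075,-0.131,-0.12],
    [0.113,-0.198,-0.12],
    [0.152,-0.265,-0.12],
    [0.19,-0.332,-0.12],
    [0.19,-0.332,-0.073],
    [0.19,-0.332,-0.027],
    [0.19,-0.332,0.02],
  ],
  dr=[
    [0.0,0.0,0.005],
    [0.0,0.0,0.011],
    [0.0,0.0,0.026],
    [0.0,0.0,0.042],
    [0.0,0.0,0.057],
    [0.0,0.0,0.073],
    [0.0,0.0,0.089],
    [0.0,0.0,0.089],
    [0.0,0.0,0.089],
    [0.0,0.0,0.089],
  ],
  claw=[0,0,0,0,0,0,0,0,0,0],
)

```text
time_s: 7.05
tcp_pos: [0.738, 0.0328, 0.0486]
eef_rot: [180.0, -0.0, -93.2]
contact_force: [-0.7, 1.2, -0.2]
gripper_width: 0.0218
gripper_force: 23.9
```

Held; release, retreat, then look at the bin, plate and blanks.

jog_arm(
  travel=[
    [0.0,0.0,0.0],
    [0.0,0.0,0.0],
    [0.0,0.0,0.0],
    [0.0,0.0,-0.07],
    [0.0,0.0,-0.14],
    [-0.033,0.037,-0.172],
    [-0.065,0.074,-0.204],
    [-0.098,0.111,-0.236],
    [-0.131,0.148,-0.268],
    [-0.164,0.185,-0.3],
  ],
  dr=[
    [0,0,0],
    [0,0,0],
    [0,0,0],
    [0,0,0],
    [0,0,0],
    [0.0,0.0,-0.001],
    [0.0,0.0,-0.002],
    [0.0,0.0,-0.002],
    [0.0,0.0,-0.003],
    [0.0,0.0,-0.003],
  ],
  claw=[0.4,0.4,0.4,0.4,0.4,0.7,0.7,0.7,0.7,0.7],
)

```text
time_s: 8.3
tcp_pos: [0.649, 0.1212, 0.2007]
eef_rot: [-180.0, -0.0, -92.0]
contact_force: [-0.3, 0.5, 0.3]
gripper_width: 0.0611
gripper_force: 0.0
```

```bash
cat > chk.py <<'E'
from h import *
def comps(c,W,m,lo,hi,minp=80):
    m=m&(W[...,2]>lo)&(W[...,2]<hi)
    n,l,s,ce=cv2.connectedComponentsWithStats(m.astype(np.uint8))
    return [rect(W,l==i,-1,1) for i in range(1,n) if s[i,4]>minp]
def blanks(cam='top'):
    c=cap(cam);W=world(c);hs=cv2.cvtColor(c['pixels'],cv2.COLOR_RGB2HSV)
    for d in r.regions_of('blank_a',cam):
        if d['conf']>.3:
            q=rect(W,d['pixels'],.025,.055)
            print(round(d['conf'],2),q,'hsv',np.median(hs[d['pixels']],0))
    return c,W
if __name__=='__main__':
    c,W=blanks()
    for d in r.regions_of('offcut','top')[:2]: print('off',round(d['conf'],2),rect(W,d['pixels'],-.01,.06))
    for d in r.regions_of('bin','top')[:2]: print('bin',round(d['conf'],2),rect(W,d['pixels'],-.01,.07))
    hs=cv2.cvtColor(c['pixels'],cv2.COLOR_RGB2HSV)
    print('bluebin',comps(c,W,(abs(hs[...,0].astype(int)-112)<12)&(hs[...,1]>120),.042,.06))
    print('plate',comps(c,W,(hs[...,1]<90)&(abs(W[...,1])<.22)&(W[...,0]>.35)&(W[...,0]<.68),.006,.02,800))
E
python3 chk.py; python3 p.py 525,357,130,-94.8,.7,0 525,357,60,-94.8,.7,3
```

```text
0.33 [730.2  28.2  27.2  27.1 112.1  85.2] hsv [  9. 130. 106.]
off 0.8 [729.6  25.8  22.6  31.9 121.   84.3]
bin 0.67 [749.3  11.2   8.2 114.1 169.5 -89.8]
bluebin []
plate [array([526.4,  24.6,  12.4, 230.8, 281. ,  87.2])]
CALL [[-0.077, 0.045, 0.023], [-0.155, 0.089, 0.047], [-0.232, 0.134, 0.07], [-0.31, 0.178, 0.093], [-0.387, 0.223, 0.117], [-0.465, 0.267, 0.14], [-0.465, 0.267, 0.187], [-0.465, 0.267, 0.233], [-0.465, 0.267, 0.28], [-0.465, 0.267, 0.28]] 
 [[0.0, 0.0, 0.001], [0.0, 0.0, 0.003], [0.0, 0.0, 0.004], [0.0, 0.0, 0.005], [0.0, 0.0, 0.006], [0.0, 0.0, 0.008], [0.0, 0.0, 0.008], [0.0, 0.0, 0.008], [0.0, 0.0, 0.008], [0.0, 0.0, 0.008]] 
 [0.7, 0.7, 0.7, 0.7, 0.7, 0.7, 0.7, 0.7, 0.7, 0.7]
end [525.2 357.2  60. ] -94.95
```

jog_arm(
  travel=[
    [-0.077,0.045,0.023],
    [-0.155,0.089,0.047],
    [-0.232,0.134,0.07],
    [-0.31,0.178,0.093],
    [-0.387,0.223,0.117],
    [-0.465,0.267,0.14],
    [-0.465,0.267,0.187],
    [-0.465,0.267,0.233],
    [-0.465,0.267,0.28],
    [-0.465,0.267,0.28],
  ],
  dr=[
    [0.0,0.0,0.001],
    [0.0,0.0,0.003],
    [0.0,0.0,0.004],
    [0.0,0.0,0.005],
    [0.0,0.0,0.006],
    [0.0,0.0,0.008],
    [0.0,0.0,0.008],
    [0.0,0.0,0.008],
    [0.0,0.0,0.008],
    [0.0,0.0,0.008],
  ],
  claw=[0.7,0.7,0.7,0.7,0.7,0.7,0.7,0.7,0.7,0.7],
)

```text
time_s: 9.75
tcp_pos: [0.5243, 0.3555, 0.057]
eef_rot: [179.8, -0.2, -95.0]
contact_force: [-0.4, -0.8, 0.6]
gripper_width: 0.0616
gripper_force: 0.0
```

```bash
python3 - <<'E'
from chk import *
print('wrist');blanks('wrist');print('top');blanks('top');print(r.get_state()['tcp_pos'])
E
python3 p.py 525,357,6,-95,.7,2 525,357,6,-95,0,5 525,357,60,-95,0,3;echo; python3 p.py  525,357,90,-95,0,1 583,86,90,-92.8,0,6 583,86,40,-92.8,0,2 583,86,20,-92.8,0,1; echo;  python3 p.py 583,86,19.5,-92.8,0,2 583,86,19.5,-92.8,.6,3 583,86,90,-92.8,.6,3 555,150,110,-92,.7,2
```

```text
wrist
0.83 [446.4 329.4  33.4  34.7  98.6  88.1] hsv [ 17. 131. 186.]
0.79 [522.1 357.4  33.5  34.1 110.2  85.4] hsv [ 16. 150. 181.]
0.75 [378.1 337.2  32.7  14.9 104.8 -84.8] hsv [ 17. 127. 122.]
0.62 [592.1 433.5  29.6   1.5   1.7  26.2] hsv [ 23. 238. 150.]
top
0.97 [365.7 337.6  33.5  33.9 109.2 -78.5] hsv [ 16.  121.  215.5]
0.73 [671.4 419.8  34.3  36.6  59.7 -27.4] hsv [ 25. 162. 226.]
0.72 [448.8 314.4  33.6  32.5  66.  -89.2] hsv [ 15.  123.  152.5]
0.52 [522.5 324.5  34.1  34.5  43.9  85.6] hsv [ 13. 136. 139.]
0.48 [ 421.7 -284.5   40.2   26.6   27.3   29. ] hsv [ 56. 112. 154.]
[0.52591255 0.35738731 0.06055287]
CALL [[0.0, 0.0, 0.054], [0.0, 0.0, 0.108], [0.0, 0.0, 0.108], [0.0, 0.0, 0.108], [0.0, 0.0, 0.108], [0.0, 0.0, 0.108], [0.0, 0.0, 0.108], [0.0, 0.0, 0.072], [0.0, 0.0, 0.036], [0.0, 0.0, 0.0]] 
 [[0.0, 0.0, 0.0], [0.0, 0.0, 0.0], [0.0, 0.0, 0.0], [0.0, 0.0, 0.0], [0.0, 0.0, 0.0], [0.0, 0.0, 0.0], [0.0, 0.0, 0.0], [0.0, 0.0, 0.0], [0.0, 0.0, 0.0], [0.0, 0.0, 0.0]] 
 [0.7, 0.7, 0.0, 0.0, 0.0, 0.0, 0.0, 0.0, 0.0, 0.0]
end [525.2 357.2  60. ] -94.95

CALL [[0.0, 0.0
[... 273 characters left out ...]
.002], [0.0, 0.0, -0.003], [0.0, 0.0, -0.004], [0.0, 0.0, -0.005], [0.0, 0.0, -0.006], [0.0, 0.0, -0.006], [0.0, 0.0, -0.006], [0.0, 0.0, -0.006]] 
 [0.0, 0.0, 0.0, 0.0, 0.0, 0.0, 0.0, 0.0, 0.0, 0.0]
end [583.   86.2  20. ] -92.79

CALL [[0.0, 0.0, 0.0], [0.0, 0.0, 0.001], [0.0, 0.0, 0.001], [0.0, 0.0, 0.001], [0.0, 0.0, 0.001], [0.0, 0.0, -0.046], [0.0, 0.0, -0.093], [0.0, 0.0, -0.14], [-0.062, 0.031, -0.16], [-0.125, 0.062, -0.18]] 
 [[0.0, 0.0, 0.0], [0.0, 0.0, 0.0], [0.0, 0.0, 0.0], [0.0, 0.0, 0.0], [0.0, 0.0, 0.0], [0.0, 0.0, 0.0], [0.0, 0.0, 0.0], [0.0, 0.0, 0.0], [0.0, 0.0, -0.001], [0.0, 0.0, -0.002]] 
 [0.0, 0.0, 0.6, 0.6, 0.6, 0.6, 0.6, 0.6, 0.7, 0.7]
end [555.1 150.1 110. ] -92.07
```

jog_arm(
  travel=[
    [0.0,0.0,0.054],
    [0.0,0.0,0.108],
    [0.0,0.0,0.108],
    [0.0,0.0,0.108],
    [0.0,0.0,0.108],
    [0.0,0.0,0.108],
    [0.0,0.0,0.108],
    [0.0,0.0,0.072],
    [0.0,0.0,0.036],
    [0.0,0.0,0.0],
  ],
  dr=[
    [0,0,0],
    [0,0,0],
    [0,0,0],
    [0,0,0],
    [0,0,0],
    [0,0,0],
    [0,0,0],
    [0,0,0],
    [0,0,0],
    [0,0,0],
  ],
  claw=[0.7,0.7,0.0,0.0,0.0,0.0,0.0,0.0,0.0,0.0],
)

```text
time_s: 11.2
tcp_pos: [0.5255, 0.3573, 0.0614]
eef_rot: [-180.0, 0.0, -94.9]
contact_force: [-0.6, -0.8, -0.9]
gripper_width: 0.034
gripper_force: 25.0
```

jog_arm(
  travel=[
    [0.0,0.0,-0.06],
    [0.089,-0.027,-0.06],
    [0.177,-0.054,-0.06],
    [0.265,-0.081,-0.06],
    [0.354,-0.108,-0.06],
    [0.442,-0.135,-0.06],
    [0.53,-0.162,-0.06],
    [0.53,-0.162,-0.06],
    [0.53,-0.162,-0.06],
    [0.53,-0.162,-0.06],
  ],
  dr=[
    [0.0,0.0,0.0],
    [0.0,0.0,-0.001],
    [0.0,0.0,-0.002],
    [0.0,0.0,-0.003],
    [0.0,0.0,-0.004],
    [0.0,0.0,-0.005],
    [0.0,0.0,-0.006],
    [0.0,0.0,-0.006],
    [0.0,0.0,-0.006],
    [0.0,0.0,-0.006],
  ],
  claw=[0,0,0,0,0,0,0,0,0,0],
)

```text
time_s: 12.45
tcp_pos: [0.5831, 0.087, 0.09]
eef_rot: [-180.0, 0.0, -92.7]
contact_force: [0.2, 1.3, -0.5]
gripper_width: 0.0338
gripper_force: 25.0
```

```bash
python3 - <<'E'
from chk import *
c,W=blanks('wrist');save(c,'w2');print(r.get_state()['tcp_pos'],r.get_state()['eef_rot'])
g=c['pixels'].max(2)
m=(g<75)&(abs(W[...,0]-.525)<.1)&(abs(W[...,1]-.024)<.13)
k=(m&(abs(W[...,2]-.012)<.01)).astype(np.uint8)
n,l,s,ce=cv2.connectedComponentsWithStats(k)
for i in range(1,n):
    if s[i,4]>150: print('pad',s[i],rect(W,l==i,0,.03))
E
```

```text
0.62 None hsv [ 16. 150. 153.]
[0.58303674 0.08705455 0.08978857] [-1.79987335e+02  1.13096917e-02 -9.27102509e+01]
pad [ 315    0   21   98 1931] [573.  -29.1  11.9  10.6  46.7  87.2]
pad [ 507    0   34   98 2019] [469.3 -24.1  11.9  12.4  46.7  86.6]
pad [ 480  192   33  113 1989] [474.9  86.4  11.9  11.8  71.7  86.9]
```

View pics/w2.png

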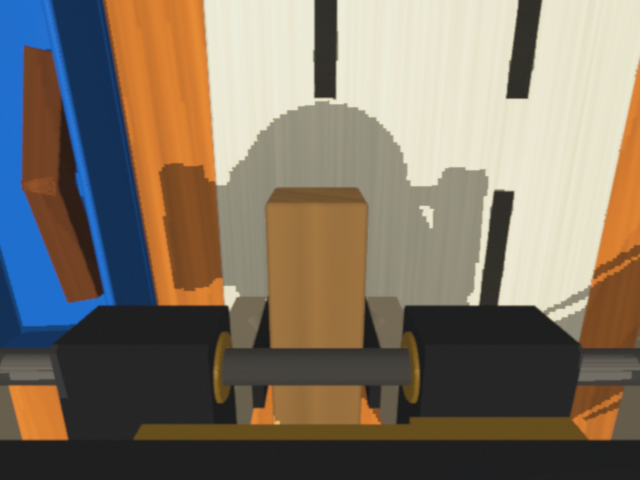

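```bash
python3 - <<'E'
from chk import *
c=cap('wrist');W=world(c)
for y in (.09,.1,.11,.12,.13):
    m=(W[...,2]>.11)&(W[...,2]<.125)&(abs(W[...,1]-y)<.004)&(abs(W[...,0]-.583)<.03)
    P=W[m]
    if len(P): print(y,P[:,0].min(),P[:,0].max(),(P[:,0].min()+P[:,0].max())/2,np.median(P[:,2]))
m=(W[...,2]>.105)&(W[...,2]<.125)&(abs(W[...,0]-.583)<.02); print(W[m][:,1].min(),W[m][:,1].max())
c=cap('top');W=world(c)
E
```

```text
0.1 0.5663157533340537 0.6006655990257477 0.5834906761799007 0.11638077731595195
0.11 0.5668341211008138 0.6010221298271464 0.5839281254639801 0.11629434375990136
0.12 0.5674597268285047 0.6013085267879774 0.584384126808241 0.11621509771659053
0.03063144633219574 0.12006111143001896
```

```bash
echo '[583,86.2,90,-92.79]'>pose.json;  python3 p.py 579,86,40,-92.8,0,2 579,86,19,-92.8,0,2 579,86,19,-92.8,.55,3 579,86,90,-92.8,.55,3; echo; python3 p.py 510,250,110,-92.8,.7,4 446.5,337,100,-91.7,.7,2 446.5,337,60,-91.7,.7,2; 
```

```text
CALL [[0.0, 0.004, 0.05], [0.001, 0.008, 0.1], [0.001, 0.008, 0.121], [0.001, 0.008, 0.142], [0.001, 0.008, 0.142], [0.001, 0.008, 0.142], [0.001, 0.008, 0.142], [0.001, 0.008, 0.095], [0.001, 0.008, 0.047], [0.001, 0.008, 0.0]] 
 [[0.0, 0.0, 0.0], [0.0, 0.0, 0.0], [0.0, 0.0, 0.0], [0.0, 0.0, 0.0], [0.0, 0.0, 0.0], [0.0, 0.0, 0.0], [0.0, 0.0, 0.0], [0.0, 0.0, 0.0], [0.0, 0.0, 0.0], [0.0, 0.0, 0.0]] 
 [0.0, 0.0, 0.0, 0.0, 0.55, 0.55, 0.55, 0.55, 0.55, 0.55]
end [579.   85.9  90. ] -92.79

CALL [[-0.08, 0.038, -0.01], [-0.161, 0.077, -0.02], [-0.241, 0.115, -0.03], [-0.321, 0.154, -0.04], [-0.405, 0.221, -0.03], [-0.489, 0.289, -0.02], [-0.489, 0.289, 0.02], [-0.489, 0.289, 0.06], [-0.489, 0.289, 0.06], [-0.489, 0.289, 0.06]] 
 [[0.0, 0.0, 0.0], [0.0, 0.0, 0.0], [0.0, 0.0, 0.0], [0.0, 0.0, 0.0], [0.0, 0.0, -0.002], [0.0, 0.0, -0.003], [0.0, 0.0, -0.003], [0.0, 0.0, -0.003], [0.0, 0.0, -0.003], [0.0, 0.0, -0.003]] 
 [0.7, 0.7, 0.7, 0.7, 0.7, 0.7, 0.7, 0.7, 0.7, 0.7]
end [446.6 337.1  60. ] -91.71
```

jog_arm(
  travel=[
    [0.0,0.004,0.05],
    [0.001,0.008,0.1],
    [0.001,0.008,0.121],
    [0.001,0.008,0.142],
    [0.001,0.008,0.142],
    [0.001,0.008,0.142],
    [0.001,0.008,0.142],
    [0.001,0.008,0.095],
    [0.001,0.008,0.047],
    [0.001,0.008,0.0],
  ],
  dr=[
    [0,0,0],
    [0,0,0],
    [0,0,0],
    [0,0,0],
    [0,0,0],
    [0,0,0],
    [0,0,0],
    [0,0,0],
    [0,0,0],
    [0,0,0],
  ],
  claw=[0.0,0.0,0.0,0.0,0.0,0.55,0.55,0.55,0.55,0.55],
)

```text
time_s: 13.9
tcp_pos: [0.5792, 0.0858, 0.0906]
eef_rot: [-180.0, 0.0, -92.8]
contact_force: [0.6, -0.1, 0.7]
gripper_width: 0.0481
gripper_force: 0.0
```

jog_arm(
  travel=[
    [-0.08,0.038,-0.01],
    [-0.161,0.077,-0.02],
    [-0.241,0.115,-0.03],
    [-0.321,0.154,-0.04],
    [-0.405,0.221,-0.03],
    [-0.489,0.289,-0.02],
    [-0.489,0.289,0.02],
    [-0.489,0.289,0.06],
    [-0.489,0.289,0.06],
    [-0.489,0.289,0.06],
  ],
  dr=[
    [0.0,0.0,0.0],
    [0.0,0.0,0.0],
    [0.0,0.0,0.0],
    [0.0,0.0,0.0],
    [0.0,0.0,-0.002],
    [0.0,0.0,-0.003],
    [0.0,0.0,-0.003],
    [0.0,0.0,-0.003],
    [0.0,0.0,-0.003],
    [0.0,0.0,-0.003],
  ],
  claw=[0.7,0.7,0.7,0.7,0.7,0.7,0.7,0.7,0.7,0.7],
)

```text
time_s: 15.15
tcp_pos: [0.4471, 0.3372, 0.0603]
eef_rot: [-180.0, 0.0, -91.7]
contact_force: [0.1, -0.1, 0.2]
gripper_width: 0.0618
gripper_force: 0.0
```

```bash
python3 - <<'E'
from chk import *
print('wrist');blanks('wrist');print('top');blanks('top');print(r.get_state()['tcp_pos'])
E
python3 p.py 446.5,337,6,-91.7,.7,2 446.5,337,6,-91.7,0,5 446.5,337,60,-91.7,0,3;echo; python3 p.py  446.5,337,100,-91.7,0,1 475,90,100,-92.8,0,6 475,90,40,-92.8,0,2 475,90,19,-92.8,0,1; echo;  python3 p.py 475,90,19,-92.8,0,2 475,90,19,-92.8,.55,3 475,90,90,-92.8,.55,3 450,180,110,-90,.7,2
```

```text
wrist
0.58 [365.6 321.2  33.4  34.5  76.8 -78.9] hsv [ 17. 135. 185.]
0.56 [445.9 323.6  33.5  34.1  87.5  87.9] hsv [ 17. 136. 187.]
top
0.81 [365.8 337.   33.6  33.7 107.8 -78.8] hsv [ 14.5 126.  135. ]
0.66 [582.2  86.7  46.2  34.6 109.1  87.2] hsv [ 16. 121. 224.]
0.64 [449.2 302.3  33.5  32.6  44.2 -88.6] hsv [ 14. 126. 138.]
[0.44709555 0.33720859 0.06039196]
CALL [[0.0, 0.0, 0.054], [0.0, 0.0, 0.108], [0.0, 0.0, 0.108], [0.0, 0.0, 0.108], [0.0, 0.0, 0.108], [0.0, 0.0, 0.108], [0.0, 0.0, 0.108], [0.0, 0.0, 0.072], [0.0, 0.0, 0.036], [0.0, 0.0, 0.0]] 
 [[0.0, 0.0, 0.0], [0.0, 0.0, 0.0], [0.0, 0.0, 0.0], [0.0, 0.0, 0.0], [0.0, 0.0, 0.0], [0.0, 0.0, 0.0], [0.0, 0.0, 0.0], [0.0, 0.0, 0.0], [0.0, 0.0, 0.0], [0.0, 0.0, 0.0]] 
 [0.7, 0.7, 0.0, 0.0, 0.0, 0.0, 0.0, 0.0, 0.0, 0.0]
end [446.6 337.1  60. ] -91.71

CALL [[0.0, 0.0, -0.08], [0.082, -0.012, -0.08], [0.164, -0.024, -0.08], [0.246, -0.036, -0.08], [0.328, -0.048, -0.08], [0.41, -0.06, -0.08], [0.492, -0.072, -0.08], [0.492, -0.072, -0.02], [0.492, -0.072, 0.04], [0.492, -0.072, 0.082]] 
 [[0.0, 0.0, 0.0], [0.0, 0.0, 0.0], [0.0, 0.0, 0.001], [0.0, 0.0, 0.002], [0.0, 0.0, 0.002], [0.0, 0.0, 0.003], [0.0, 0.0, 0.003], [0.0, 0.0, 0.003], [0.0, 0.0, 0.003], [0.0, 0.0, 0.003]] 
 [0.0, 0.0, 0.0, 0.0, 0.0, 0.0, 0.0, 0.0, 0.0, 0.0]
end [475.2  90.2  19. ] -92.79

CALL [[0.0, 0.0, 0.0], [0.0, 0.0, 0.0], [0.0, 0.0, 0.0], [0.0, 0.0, 0.0], [0.0, 0.0, 0.0], [0.0, 0.0, -0.047], [0.0, 0.0, -0.095], [0.0, 0.0, -0.142], [-0.088, 0.03, -0.162], [-0.177, 0.059, -0.182]] 
 [[0.0, 0.0, 0.0], [0.0, 0.0, 0.0], [0.0, 0.0, 0.0], [0.0, 0.0, 0.0], [0.0, 0.0, 0.0], [0.0, 0.0, 0.0], [0.0, 0.0, 0.0], [0.0, 0.0, 0.0], [0.0, 0.0, -0.004], [0.0, 0.0, -0.008]] 
 [0.0, 0.0, 0.55, 0.55, 0.55, 0.55, 0.55, 0.55, 0.7, 0.7]
end [450. 180. 110.] -89.91
```

jog_arm(
  travel=[
    [0.0,0.0,0.054],
    [0.0,0.0,0.108],
    [0.0,0.0,0.108],
    [0.0,0.0,0.108],
    [0.0,0.0,0.108],
    [0.0,0.0,0.108],
    [0.0,0.0,0.108],
    [0.0,0.0,0.072],
    [0.0,0.0,0.036],
    [0.0,0.0,0.0],
  ],
  dr=[
    [0,0,0],
    [0,0,0],
    [0,0,0],
    [0,0,0],
    [0,0,0],
    [0,0,0],
    [0,0,0],
    [0,0,0],
    [0,0,0],
    [0,0,0],
  ],
  claw=[0.7,0.7,0.0,0.0,0.0,0.0,0.0,0.0,0.0,0.0],
)

```text
time_s: 16.6
tcp_pos: [0.4465, 0.3369, 0.0603]
eef_rot: [180.0, 0.0, -91.7]
contact_force: [1.0, 0.6, -1.3]
gripper_width: 0.0339
gripper_force: 25.0
```

jog_arm(
  travel=[
    [0.0,0.0,-0.08],
    [0.082,-0.012,-0.08],
    [0.164,-0.024,-0.08],
    [0.246,-0.036,-0.08],
    [0.328,-0.048,-0.08],
    [0.41,-0.06,-0.08],
    [0.492,-0.072,-0.08],
    [0.492,-0.072,-0.02],
    [0.492,-0.072,0.04],
    [0.492,-0.072,0.06],
  ],
  dr=[
    [0.0,0.0,0.0],
    [0.0,0.0,0.0],
    [0.0,0.0,0.001],
    [0.0,0.0,0.002],
    [0.0,0.0,0.002],
    [0.0,0.0,0.003],
    [0.0,0.0,0.003],
    [0.0,0.0,0.003],
    [0.0,0.0,0.003],
    [0.0,0.0,0.003],
  ],
  claw=[0,0,0,0,0,0,0,0,0,0],
)

```text
time_s: 17.85
tcp_pos: [0.4744, 0.0893, 0.0284]
eef_rot: [179.9, -0.1, -92.8]
contact_force: [0.7, -0.9, -0.7]
gripper_width: 0.0341
gripper_force: 25.0
```

```bash
cat > held.py <<'E'
from chk import *
c=cap('wrist');W=world(c);s=r.get_state();t=s['tcp_pos'];print(t,s['gripper_width'])
m=(abs(W[...,2]-t[2]-.0275)<.01)&(abs(W[...,0]-t[0])<.02)&(W[...,1]<t[1]-.02)&(W[...,1]>t[1]-.12)
P=W[m];print(len(P),'far end dy (want ~-55)',(P[:,1].min()-t[1])*1000 if len(P) else None,'top z rel',np.median(P[:,2])-t[2])
E
python3 held.py
```

```text
[0.47432574 0.08942118 0.02800799] 0.033719713417248824
11162 far end dy (want ~-55) -58.4943677096805 top z rel 0.02728688632485722
```

jog_arm(
  travel=[
    [-0.004,0.0,0.01],
    [-0.004,0.0,0.022],
    [-0.004,0.0,0.022],
    [-0.004,0.0,0.022],
    [-0.004,0.0,0.022],
    [-0.004,0.0,0.022],
    [-0.004,0.0,-0.04],
    [-0.004,0.0,-0.12],
    [-0.088,0.03,-0.142],
    [-0.177,0.06,-0.16],
  ],
  dr=[
    [0,0,0],
    [0,0,0],
    [0,0,0],
    [0,0,0],
    [0,0,0],
    [0,0,0],
    [0,0,0],
    [0,0,0],
    [0,0,0],
    [0,0,0],
  ],
  claw=[0,0,0,0.55,0.55,0.55,0.55,0.55,0.7,0.7],
)

```text
time_s: 19.15
tcp_pos: [0.4496, 0.1806, 0.1106]
eef_rot: [-179.9, 0.1, -92.9]
contact_force: [-0.5, 1.0, 0.4]
gripper_width: 0.0599
gripper_force: 0.0
```

```bash
python3 - <<'E'
from chk import *
s=r.get_state();print(s['tcp_pos'],s['eef_rot'])
import json
from scipy.spatial.transform import Rotation as R
p=np.array([475.2,90.2,30]);q=R.from_euler('xyz',[180,0,-92.79],degrees=True);p=p+q.apply([-.177*500,.06*500,-.16*500]);print(p);json.dump([*p,-92.79],open('pose.json','w'))
E
python3 p.py 362.5,337.5,100,-78.8,.7,4 362.5,337.5,60,-78.8,.7,2
```

```text
[0.4496484  0.18063238 0.11064267] [-1.79934161e+02  7.03312509e-02 -9.28930558e+01]
[449.5433374  180.05535968 110.        ]
CALL [[-0.077, 0.047, 0.005], [-0.153, 0.095, 0.01], [-0.23, 0.142, 0.015], [-0.306, 0.189, 0.02], [-0.306, 0.189, 0.06], [-0.306, 0.189, 0.1], [-0.306, 0.189, 0.1], [-0.306, 0.189, 0.1], [-0.306, 0.189, 0.1], [-0.306, 0.189, 0.1]] 
 [[0.0, 0.0, -0.01], [0.0, 0.0, -0.019], [0.0, 0.0, -0.029], [0.0, 0.0, -0.039], [0.0, 0.0, -0.039], [0.0, 0.0, -0.039], [0.0, 0.0, -0.039], [0.0, 0.0, -0.039], [0.0, 0.0, -0.039], [0.0, 0.0, -0.039]] 
 [0.7, 0.7, 0.7, 0.7, 0.7, 0.7, 0.7, 0.7, 0.7, 0.7]
end [362.6 337.5  60. ] -78.75
```

jog_arm(
  travel=[
    [-0.077,0.047,0.005],
    [-0.153,0.095,0.01],
    [-0.23,0.142,0.015],
    [-0.306,0.189,0.02],
    [-0.306,0.189,0.06],
    [-0.306,0.189,0.1],
    [-0.306,0.189,0.1],
    [-0.306,0.189,0.1],
    [-0.306,0.189,0.1],
    [-0.306,0.189,0.1],
  ],
  dr=[
    [0.0,0.0,-0.01],
    [0.0,0.0,-0.019],
    [0.0,0.0,-0.029],
    [0.0,0.0,-0.039],
    [0.0,0.0,-0.039],
    [0.0,0.0,-0.039],
    [0.0,0.0,-0.039],
    [0.0,0.0,-0.039],
    [0.0,0.0,-0.039],
    [0.0,0.0,-0.039],
  ],
  claw=[0.7,0.7,0.7,0.7,0.7,0.7,0.7,0.7,0.7,0.7],
)

```text
time_s: 20.4
tcp_pos: [0.363, 0.3376, 0.0602]
eef_rot: [-180.0, 0.1, -78.8]
contact_force: [0.9, -0.8, -0.2]
gripper_width: 0.0612
gripper_force: 0.0
```

```bash
python3 - <<'E'
from chk import *
print('wrist');blanks('wrist');print('top');blanks('top');print(r.get_state()['tcp_pos'])
E
python3 p.py 362.5,336,6,-78.8,.7,2 362.5,336,6,-78.8,0,5 362.5,336,60,-78.8,0,3;echo; python3 p.py  400,250,110,-80,0,2 573,-44,110,-92.8,0,6 573,-44,30,-92.8,0,2 
```

```text
wrist
0.83 [362.2 337.6  33.6  34.1 110.2 -78.8] hsv [ 17. 136. 190.]
top
0.74 [648.6 429.5  33.9  38.2 108.8 -23.9] hsv [ 25. 163. 220.]
0.67 None hsv [ 28.  33. 224.]
0.66 [372.2 303.4  34.2  32.9  39.3 -79. ] hsv [ 14. 128. 134.]
0.63 [582.7  86.6  45.9  34.8 109.   87.2] hsv [ 15. 123. 220.]
0.57 [513.7  70.9  45.9  34.7 109.8  86.8] hsv [ 17. 112. 221.]
[0.3627826  0.33733888 0.05979957]
CALL [[0.001, 0.0, 0.054], [0.003, 0.001, 0.108], [0.003, 0.001, 0.108], [0.003, 0.001, 0.108], [0.003, 0.001, 0.108], [0.003, 0.001, 0.108], [0.003, 0.001, 0.108], [0.003, 0.001, 0.072], [0.003, 0.001, 0.036], [0.003, 0.001, 0.0]] 
 [[0.0, 0.0, 0.0], [0.0, 0.0, 0.0], [0.0, 0.0, 0.0], [0.0, 0.0, 0.0], [0.0, 0.0, 0.0], [0.0, 0.0, 0.0], [0.0, 0.0, 0.0], [0.0, 0.0, 0.0], [0.0, 0.0, 0.0], [0.0, 0.0, 0.0]] 
 [0.7, 0.7, 0.0, 0.0, 0.0, 0.0, 0.0, 0.0, 0.0, 0.0]
end [362.4 335.9  60. ] -78.75

CALL [[0.092, -0.02, -0.05], [0.183, -0.04, -0.1], [0.275, -0.072, -0.1], [0.367, -0.104, -0.1], [0.459, -0.137, -0.1], [0.551, -0.169, -0.1], [0.643, -0.201, -0.1], [0.735, -0.233, -0.1], [0.827, -0.265, -0.1], [0.827, -0.265, -0.02]] 
 [[0.0, 0.0, 0.002], [0.0, 0.0, 0.003], [0.0, 0.0, 0.009], [0.0, 0.0, 0.014], [0.0, 0.0, 0.019], [0.0, 0.0, 0.024], [0.0, 0.0, 0.029], [0.0, 0.0, 0.034], [0.0, 0.0, 0.039], [0.0, 0.0, 0.039]] 
 [0.0, 0.0, 0.0, 0.0, 0.0, 0.0, 0.0, 0.0, 0.0, 0.0]
CALL [[0.0, 0.0, 0.08], [0.0, 0.0, 0.08], [0.0, 0.0, 0.08], [0.0, 0.0, 0.08], [0.0, 0.0, 0.08], [0.0, 0.0, 0.08], [0.0, 0.0, 0.08], [0.0, 0.0, 0.08], [0.0, 0.0, 0.08], [0.0, 0.0, 0.08]] 
 [[0.0, 0.0, 0.0], [0.0, 0.0, 0.0], [0.0, 0.0, 0.0], [0.0, 0.0, 0.0], [0.0, 0.0, 0.0], [0.0, 0.0, 0.0], [0.0, 0.0, 0.0], [0.0, 0.0, 0.0], [0.0, 0.0, 0.0], [0.0, 0.0, 0.0]] 
 [0.0, 0.0, 0.0, 0.0, 0.0, 0.0, 0.0, 0.0, 0.0, 0.0]
end [573.  -43.8  30. ] -92.79
```

jog_arm(
  travel=[
    [0.001,0.0,0.054],
    [0.001,0.001,0.108],
    [0.001,0.001,0.108],
    [0.001,0.001,0.108],
    [0.001,0.001,0.108],
    [0.001,0.001,0.108],
    [0.001,0.001,0.108],
    [0.001,0.001,0.072],
    [0.001,0.001,0.036],
    [0.003,0.001,0.0],
  ],
  dr=[
    [0,0,0],
    [0,0,0],
    [0,0,0],
    [0,0,0],
    [0,0,0],
    [0,0,0],
    [0,0,0],
    [0,0,0],
    [0,0,0],
    [0,0,0],
  ],
  claw=[0.7,0.7,0.0,0.0,0.0,0.0,0.0,0.0,0.0,0.0],
)

```text
time_s: 21.85
tcp_pos: [0.3624, 0.3357, 0.0603]
eef_rot: [-180.0, 0.0, -78.7]
contact_force: [0.4, -0.1, -0.7]
gripper_width: 0.0339
gripper_force: 25.0
```

jog_arm(
  travel=[
    [0.092,-0.02,-0.05],
    [0.183,-0.04,-0.1],
    [0.275,-0.072,-0.1],
    [0.367,-0.104,-0.1],
    [0.459,-0.137,-0.1],
    [0.551,-0.169,-0.1],
    [0.643,-0.201,-0.1],
    [0.735,-0.233,-0.1],
    [0.827,-0.265,-0.1],
    [0.827,-0.265,-0.02],
  ],
  dr=[
    [0.0,0.0,0.002],
    [0.0,0.0,0.003],
    [0.0,0.0,0.009],
    [0.0,0.0,0.014],
    [0.0,0.0,0.019],
    [0.0,0.0,0.024],
    [0.0,0.0,0.029],
    [0.0,0.0,0.034],
    [0.0,0.0,0.039],
    [0.0,0.0,0.039],
  ],
  claw=[0,0,0,0,0,0,0,0,0,0],
)

```text
time_s: 23.1
tcp_pos: [0.5768, -0.0463, 0.0716]
eef_rot: [-179.6, 0.1, -93.0]
contact_force: [-0.6, 0.7, -2.8]
gripper_width: 0.0337
gripper_force: 25.0
```

```bash
python3 held.py
```

```text
[ 0.57123607 -0.04575335  0.06458246] 0.03305215201361979
10623 far end dy (want ~-55) -55.96490531265953 top z rel 0.033883146718815205
```

```bash
python3 held.py; python3 held.py
```

```text
[ 0.57009588 -0.04531435  0.06597723] 0.03413017071648761
10262 far end dy (want ~-55) -55.86610944128736 top z rel 0.025511475304484693
[ 0.57125088 -0.04473448  0.0680414 ] 0.034230841295406746
10203 far end dy (want ~-55) -55.92151805550613 top z rel 0.02491087027470694
```

jog_arm(
  travel=[
    [0.0,0.0,0.03],
    [0.0,0.0,0.06],
    [0.0,0.0,0.085],
    [0.0,0.0,0.1],
    [0.0,0.0,0.1],
    [0.0,0.0,0.1],
    [0.0,0.0,0.1],
    [0.0,0.0,0.1],
    [0.0,0.0,0.02],
    [0.0,0.0,-0.06],
  ],
  dr=[
    [0,0,0],
    [0,0,0],
    [0,0,0],
    [0,0,0],
    [0,0,0],
    [0,0,0],
    [0,0,0],
    [0,0,0],
    [0,0,0],
    [0,0,0],
  ],
  claw=[0,0,0,0,0,0.55,0.55,0.55,0.55,0.55],
)

```text
time_s: 24.5
tcp_pos: [0.5728, -0.0441, 0.1003]
eef_rot: [179.9, -0.0, -92.8]
contact_force: [0.5, 0.2, -0.0]
gripper_width: 0.0488
gripper_force: 0.0
```

```bash
python3 - <<'E'
from chk import *
print('wrist');blanks('wrist');print('top');blanks('top');print(r.get_state()['tcp_pos'])
E
echo '[573,-43.8,100,-92.79]'>pose.json
python3 p.py 510,70,100,-92.8,.6,4 510,70,70,-92.8,.6,1
```

```text
wrist
0.65 [572.7 -48.   45.5  34.1 101.2  87.2] hsv [ 17. 136. 160.]
0.61 [577.3  43.2  45.5  27.1  34.   -2.1] hsv [ 17. 150. 156.]
0.51 [ 496.  -172.    29.3   13.8   71.1   -3.5] hsv [ 15. 159. 224.]
0.5 [525.4  61.4  39.4   3.4  26.5  86.3] hsv [ 17. 129. 105.]
top
0.91 [648.3 430.   33.8  37.1 108.  -23.5] hsv [ 25. 161. 228.]
0.89 [512.5  55.2  45.8  34.3  78.5  86.3] hsv [ 15. 118. 140.]
[ 0.57354747 -0.04381465  0.10047441]
CALL [[-0.055, 0.034, 0.0], [-0.111, 0.068, 0.0], [-0.166, 0.103, 0.0], [-0.221, 0.137, 0.0], [-0.221, 0.137, 0.06], [-0.221, 0.137, 0.06], [-0.221, 0.137, 0.06], [-0.221, 0.137, 0.06], [-0.221, 0.137, 0.06], [-0.221, 0.137, 0.06]] 
 [[0.0, 0.0, 0.0], [0.0, 0.0, 0.0], [0.0, 0.0, 0.0], [0.0, 0.0, 0.0], [0.0, 0.0, 0.0], [0.0, 0.0, 0.0], [0.0, 0.0, 0.0], [0.0, 0.0, 0.0], [0.0, 0.0, 0.0], [0.0, 0.0, 0.0]] 
 [0.6, 0.6, 0.6, 0.6, 0.6, 0.6, 0.6, 0.6, 0.6, 0.6]
end [510.   69.9  70. ] -92.79
```

jog_arm(
  travel=[
    [-0.055,0.034,0.0],
    [-0.111,0.068,0.0],
    [-0.166,0.103,0.0],
    [-0.221,0.137,0.0],
    [-0.221,0.137,0.06],
    [-0.221,0.137,0.06],
    [-0.221,0.137,0.06],
    [-0.221,0.137,0.06],
    [-0.221,0.137,0.06],
    [-0.221,0.137,0.06],
  ],
  dr=[
    [0,0,0],
    [0,0,0],
    [0,0,0],
    [0,0,0],
    [0,0,0],
    [0,0,0],
    [0,0,0],
    [0,0,0],
    [0,0,0],
    [0,0,0],
  ],
  claw=[0.55,0.55,0.55,0.55,0.55,0.55,0.55,0.55,0.55,0.55],
)

```text
time_s: 25.95
tcp_pos: [0.5103, 0.0696, 0.0699]
eef_rot: [-180.0, 0.0, -92.8]
contact_force: [-0.1, 0.3, -0.2]
gripper_width: 0.0482
gripper_force: 0.0
```

```bash
python3 - <<'E'
from chk import *
c,W=blanks('wrist');print(r.get_state()['tcp_pos'])
E
python3 p.py 510,71,18,-92.9,.55,3 510,71,18,-92.9,0,4 510,71,50,-92.9,0,2; python3 p.py 475,91,50,-92.8,0,2  475,91,19,-92.8,0,2 475,91,19,-92.8,.55,3 475,91,110,-92.8,.55,3
```

```text
0.85 [573.4 -26.6  45.5  34.9  75.9  87.1] hsv [ 21. 128. 236.]
0.62 [577.5  55.2  45.4  34.4  50.2  87.2] hsv [ 16. 150. 149.]
0.62 [510.2  69.6  45.6  34.1 110.5  86.7] hsv [ 17. 136. 154.]
[0.51018879 0.06967149 0.06977171]
CALL [[-0.001, 0.0, 0.035], [-0.001, 0.0, 0.069], [-0.002, 0.0, 0.104], [-0.002, 0.0, 0.104], [-0.002, 0.0, 0.104], [-0.002, 0.0, 0.104], [-0.002, 0.0, 0.104], [-0.002, 0.0, 0.072], [-0.002, 0.0, 0.04], [-0.002, 0.0, 0.04]] 
 [[0.0, 0.0, 0.0], [0.0, 0.0, 0.0], [0.0, 0.0, 0.0], [0.0, 0.0, 0.0], [0.0, 0.0, 0.0], [0.0, 0.0, 0.0], [0.0, 0.0, 0.0], [0.0, 0.0, 0.0], [0.0, 0.0, 0.0], [0.0, 0.0, 0.0]] 
 [0.55, 0.55, 0.55, 0.0, 0.0, 0.0, 0.0, 0.0, 0.0, 0.0]
end [510.   70.9  50. ] -92.79
CALL [[-0.018, 0.036, 0.0], [-0.037, 0.072, 0.0], [-0.037, 0.072, 0.031], [-0.037, 0.072, 0.062], [-0.037, 0.072, 0.062], [-0.037, 0.072, 0.062], [-0.037, 0.072, 0.062], [-0.037, 0.072, 0.001], [-0.037, 0.072, -0.059], [-0.037, 0.072, -0.12]] 
 [[0.0, 0.0, 0.0], [0.0, 0.0, 0.0], [0.0, 0.0, 0.0], [0.0, 0.0, 0.0], [0.0, 0.0, 0.0], [0.0, 0.0, 0.0], [0.0, 0.0, 0.0], [0.0, 0.0, 0.0], [0.0, 0.0, 0.0], [0.0, 0.0, 0.0]] 
 [0.0, 0.0, 0.0, 0.0, 0.55, 0.55, 0.55, 0.55, 0.55, 0.55]
end [475.   91.1 110. ] -92.79
```

jog_arm(
  travel=[
    [-0.001,0.0,0.035],
    [-0.001,0.0,0.069],
    [-0.002,0.0,0.104],
    [-0.002,0.0,0.104],
    [-0.002,0.0,0.104],
    [-0.002,0.0,0.104],
    [-0.002,0.0,0.104],
    [-0.002,0.0,0.072],
    [-0.002,0.0,0.04],
    [-0.002,0.0,0.04],
  ],
  dr=[
    [0,0,0],
    [0,0,0],
    [0,0,0],
    [0,0,0],
    [0,0,0],
    [0,0,0],
    [0,0,0],
    [0,0,0],
    [0,0,0],
    [0,0,0],
  ],
  claw=[0.55,0.55,0.55,0.55,0,0,0,0,0,0],
)

```text
time_s: 27.3
tcp_pos: [0.5109, 0.0712, 0.0507]
eef_rot: [-179.9, 0.1, -92.8]
contact_force: [-0.4, 0.6, -1.5]
gripper_width: 0.0339
gripper_force: 25.0
```

jog_arm(
  travel=[
    [-0.018,0.036,0.0],
    [-0.037,0.072,0.0],
    [-0.037,0.072,0.031],
    [-0.037,0.072,0.062],
    [-0.037,0.072,0.062],
    [-0.037,0.072,0.062],
    [-0.037,0.072,0.062],
    [-0.037,0.072,0.062],
    [-0.037,0.072,-0.04],
    [-0.037,0.072,-0.12],
  ],
  dr=[
    [0,0,0],
    [0,0,0],
    [0,0,0],
    [0,0,0],
    [0,0,0],
    [0,0,0],
    [0,0,0],
    [0,0,0],
    [0,0,0],
    [0,0,0],
  ],
  claw=[0,0,0,0,0,0.55,0.55,0.55,0.55,0.55],
)

```text
time_s: 28.55
tcp_pos: [0.4751, 0.0909, 0.111]
eef_rot: [-180.0, -0.0, -92.8]
contact_force: [0.2, 1.0, -1.3]
gripper_width: 0.0485
gripper_force: 0.0
```

```bash
python3 p.py 480,0,180,-92.8,.55,2 420,-220,180,-92.8,0,5 
```

```text
CALL [[0.061, -0.006, -0.047], [0.121, -0.013, -0.093], [0.182, -0.019, -0.14], [0.271, 0.001, -0.14], [0.36, 0.02, -0.14], [0.449, 0.04, -0.14], [0.538, 0.06, -0.14], [0.627, 0.079, -0.14], [0.627, 0.079, -0.14], [0.627, 0.079, -0.14]] 
 [[0.0, 0.0, 0.0], [0.0, 0.0, 0.0], [0.0, 0.0, 0.0], [0.0, 0.0, 0.0], [0.0, 0.0, 0.0], [0.0, 0.0, 0.0], [0.0, 0.0, 0.0], [0.0, 0.0, 0.0], [0.0, 0.0, 0.0], [0.0, 0.0, 0.0]] 
 [0.55, 0.55, 0.55, 0.0, 0.0, 0.0, 0.0, 0.0, 0.0, 0.0]
end [ 420.2 -220.1  180. ] -92.79
```

jog_arm(
  travel=[
    [0.061,-0.006,-0.047],
    [0.121,-0.013,-0.093],
    [0.182,-0.019,-0.14],
    [0.271,0.001,-0.14],
    [0.36,0.02,-0.14],
    [0.449,0.04,-0.14],
    [0.538,0.06,-0.14],
    [0.627,0.079,-0.14],
    [0.627,0.079,-0.14],
    [0.627,0.079,-0.14],
  ],
  dr=[
    [0,0,0],
    [0,0,0],
    [0,0,0],
    [0,0,0],
    [0,0,0],
    [0,0,0],
    [0,0,0],
    [0,0,0],
    [0,0,0],
    [0,0,0],
  ],
  claw=[0.5,0.5,0.5,0,0,0,0,0,0,0],
)

```text
time_s: 29.8
tcp_pos: [0.4202, -0.2204, 0.1796]
eef_rot: [-180.0, 0.0, -92.9]
contact_force: [0.0, -0.2, -0.3]
gripper_width: 0.0003
gripper_force: 0.0
```

```bash
python3 - <<'E'
from chk import *
print('top')
c,W=blanks('top');hs=cv2.cvtColor(c['pixels'],cv2.COLOR_RGB2HSV)
print('plate',comps(c,W,(hs[...,1]<90)&(abs(W[...,1])<.22)&(W[...,0]>.35)&(W[...,0]<.68),.006,.02,800))
for d in r.regions_of('offcut','top')[:1]: print('off',round(d['conf'],2),rect(W,d['pixels'],-.01,.06))
print('wrist');c=cap('wrist');save(c,'w3');W=world(c);print(r.get_state()['tcp_pos'])
for t in ['valve_axis','handle_tip','slider_top','mark','key_blue_top','key_green_top','key_red_top']:
    print(t,[(np.round(d['at']),round(d['conf'],2),np.round(W[int(d['at'][1]),int(d['at'][0])],4)) for d in r.tip_of(t,'wrist') if d['conf']>.3])
E
```

```text
top
0.79 [476.6  91.6  45.2  34.9 108.   86.4] hsv [ 17. 114. 223.]
0.76 [580.7  87.3  45.8  31.9 103.4  88.4] hsv [ 15. 125. 223.]
0.61 [576.2 -42.3  45.5  35.7 110.3  87.4] hsv [ 17. 113. 223.]
0.58 [648.1 430.2  34.   37.9 110.  -23.4] hsv [ 25. 163. 223.]
plate [array([526.9,  24.6,  12.2, 230. , 280.1,  87. ])]
off 0.77 [729.7  34.3  22.7  30.9 130.9  86.4]
wrist
[ 0.42071755 -0.21947781  0.17963007]
valve_axis []
handle_tip [(array([137., 209.]), 0.83, array([ 0.5295, -0.2537,  0.0898])), (array([357., 253.]), 0.33, array([ 0.3869, -0.1889, -0.001 ]))]
slider_top []
mark [(array([161., 123.]), 0.58, array([ 0.5244, -0.3039,  0.0412]))]
key_blue_top [(array([311.,  42.]), 0.92, array([ 0.4186, -0.3503,  0.0417]))]
key_green_top [(array([312., 143.]), 0.85, array([ 0.4213, -0.2862,  0.0405]))]
key_red_top []
```

View pics/w3.png

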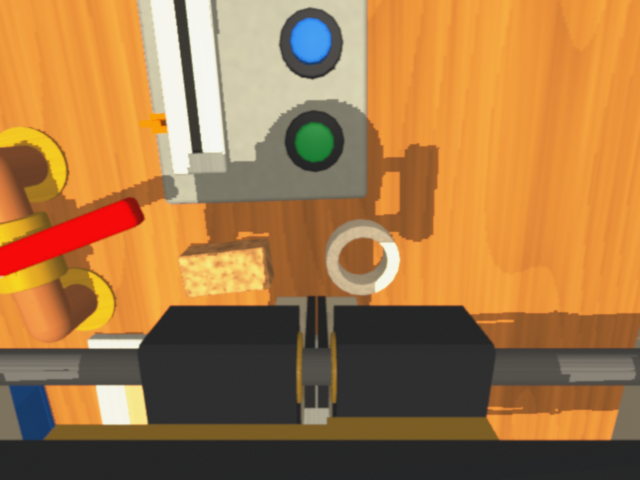

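```bash
python3 - <<'E'
from chk import *
for n in ['top','side']:
    c=cap(n);W=world(c);hs=cv2.cvtColor(c['pixels'],cv2.COLOR_RGB2HSV)
    near=(abs(W[...,0]-.645)<.12)&(abs(W[...,1]+.215)<.13)
    print(n,'pipe',rect(W,near&(W[...,2]>.04)&(W[...,2]<.066)&(hs[...,1]>60),.04,.066))
    red=near&(W[...,2]>.092)&(W[...,2]<.105)
    print('handle',rect(W,red,.09,.11))
c=cap('wrist');W=world(c);red=(W[...,2]>.093)&(W[...,2]<.105)&(W[...,0]>.5)&(W[...,1]<-.15);print('wr',rect(W,red,.09,.11),red.sum())
P=W[red][:,:2]*1000;i=P[:,0].argmin();print(P[i],P.max(0),P.min(0))
slid=(W[...,2]>.07)&(W[...,0]>.45)&(W[...,0]<.54)&(W[...,1]<-.3);print(slid.sum())
# console/track edges in wrist
tr=(abs(W[...,2]-.034)<.004)&(W[...,0]>.44)&(W[...,0]<.54)&(W[...,1]<-.25);print('track',rect(W,tr,0,.1))
E
python3 p.py 480,-150,180,-92.8,0,2  575,-170,180,-73,0,3 575,-170,180,-73,0,1
```

```text
top pipe [ 628.9 -179.3   57.6   63.6  224.   -66.4]
handle [ 598.2 -231.2   97.9   19.7  114.1   16.2]
side pipe [ 604.7 -200.6   56.5  133.   223.6   83. ]
handle [ 587.5 -233.    98.4   21.   128.1   17.4]
wr [ 575.4 -238.9   98.3   18.    97.9   17.6] 4294
[ 527.82416208 -248.4821632 ] [ 619.90699805 -216.13248443] [ 527.82416208 -260.89901496]
0
track [ 483.3 -325.1   33.7   84.8  115.3  -88.8]
CALL [[-0.073, -0.056, 0.0], [-0.146, -0.113, 0.0], [-0.136, -0.176, 0.0], [-0.125, -0.24, 0.0], [-0.115, -0.304, 0.0], [-0.115, -0.304, 0.0], [-0.115, -0.304, 0.0], [-0.115, -0.304, 0.0], [-0.115, -0.304, 0.0], [-0.115, -0.304, 0.0]] 
 [[0.0, 0.0, 0.0], [0.0, 0.0, 0.0], [0.0, 0.0, -0.018], [0.0, 0.0, -0.037], [0.0, 0.0, -0.055], [0.0, 0.0, -0.055], [0.0, 0.0, -0.055], [0.0, 0.0, -0.055], [0.0, 0.0, -0.055], [0.0, 0.0, -0.055]] 
 [0.0, 0.0, 0.0, 0.0, 0.0, 0.0, 0.0, 0.0, 0.0, 0.0]
end [ 574.9 -170.   180. ] -72.99
```

```bash
python3 - <<'E'
import json,numpy as np
from p import plan
json.dump([420.2,-220.1,180,-92.79],open('pose.json','w'))
A=np.array([640.2,-218.3])
def w(f,d=18.5,z=84,rho=85):
    u=np.array([np.cos(np.radians(f)),np.sin(np.radians(f))]);n=np.array([-u[1],u[0]]);p=A+rho*u-d*n
    return [p[0],p[1],z,f-270,0,1]
print('A');plan([[480,-160,180,-92.8,0,2],w(197.6,45,150),w(197.6,45,84),w(197.6,45,84)])
print('B');plan([w(197.6,18.5)]+[w(f) for f in np.linspace(201.6,269,19)])
E
```

```text
A
CALL [[-0.063, -0.057, 0.0], [-0.126, -0.114, 0.0], [-0.101, -0.159, 0.02], [-0.075, -0.204, 0.04], [-0.05, -0.249, 0.06], [-0.05, -0.249, 0.126], [-0.05, -0.249, 0.192], [-0.05, -0.249, 0.192], [-0.05, -0.249, 0.192], [-0.05, -0.249, 0.192]] 
 [[0.0, 0.0, 0.0], [0.0, 0.0, 0.0], [0.0, 0.0, -0.019], [0.0, 0.0, -0.038], [0.0, 0.0, -0.057], [0.0, 0.0, -0.057], [0.0, 0.0, -0.057], [0.0, 0.0, -0.057], [0.0, 0.0, -0.057], [0.0, 0.0, -0.057]] 
 [0, 0, 0, 0, 0, 0, 0, 0, 0, 0]
end [ 545.8 -201.2   84. ] -72.27
B
CALL [[0.053, 0.0, 0.0], [0.065, 0.003, 0.0], [0.076, 0.004, 0.0], [0.087, 0.004, 0.0], [0.099, 0.004, 0.0], [0.11, 0.003, 0.0], [0.121, 0.002, 0.0], [0.132, -0.001, 0.0], [0.143, -0.004, 0.0], [0.154, -0.008, 0.0]] 
 [[0.0, 0.0, 0.0], [0.0, 0.0, -0.011], [0.0, 0.0, -0.021], [0.0, 0.0, -0.032], [0.0, 0.0, -0.042], [0.0, 0.0, -0.052], [0.0, 0.0, -0.063], [0.0, 0.0, -0.073], [0.0, 0.0, -0.084], [0.0, 0.0, -0.094]] 
 [0, 0, 0, 0, 0, 0, 0, 0, 0, 0]
CALL [[0.011, 0.002, 0.0], [0.022, 0.004, 0.0], [0.034, 0.004, 0.0], [0.045, 0.004, 0.0], [0.056, 0.003, 0.0], [0.068, 0.002, 0.0], [0.079, -0.001, 0.0], [0.09, -0.004, 0.0], [0.1, -0.008, 0.0], [0.111, -0.012, 0.0]] 
 [[0.0, 0.0, -0.01], [0.0, 0.0, -0.021], [0.0, 0.0, -0.031], [0.0, 0.0, -0.042], [0.0, 0.0, -0.052], [0.0, 0.0, -0.062], [0.0, 0.0, -0.073], [0.0, 0.0, -0.083], [0.0, 0.0, -0.094], [0.0, 0.0, -0.104]] 
 [0, 0, 0, 0, 0, 0, 0, 0, 0, 0]
end [ 620.2 -303.1   84. ] -0.99
```

jog_arm(
  travel=[
    [-0.063,-0.057,0.0],
    [-0.126,-0.114,0.0],
    [-0.101,-0.159,0.02],
    [-0.075,-0.204,0.04],
    [-0.05,-0.249,0.06],
    [-0.05,-0.249,0.126],
    [-0.05,-0.249,0.192],
    [-0.05,-0.249,0.192],
    [-0.05,-0.249,0.192],
    [-0.05,-0.249,0.192],
  ],
  dr=[
    [0.0,0.0,0.0],
    [0.0,0.0,0.0],
    [0.0,0.0,-0.019],
    [0.0,0.0,-0.038],
    [0.0,0.0,-0.057],
    [0.0,0.0,-0.057],
    [0.0,0.0,-0.057],
    [0.0,0.0,-0.057],
    [0.0,0.0,-0.057],
    [0.0,0.0,-0.057],
  ],
  claw=[0,0,0,0,0,0,0,0,0,0],
)

```text
time_s: 31.75
tcp_pos: [0.547, -0.2014, 0.0852]
eef_rot: [-179.9, -0.1, -72.2]
contact_force: [-0.1, 0.0, -0.3]
gripper_width: 0.0004
gripper_force: 0.0
```

jog_arm(
  travel=[
    [0.053,0.0,0.0],
    [0.065,0.003,0.0],
    [0.076,0.004,0.0],
    [0.087,0.004,0.0],
    [0.099,0.004,0.0],
    [0.11,0.003,0.0],
    [0.121,0.002,0.0],
    [0.132,-0.001,0.0],
    [0.143,-0.004,0.0],
    [0.154,-0.008,0.0],
  ],
  dr=[
    [0.0,0.0,0.0],
    [0.0,0.0,-0.011],
    [0.0,0.0,-0.021],
    [0.0,0.0,-0.032],
    [0.0,0.0,-0.042],
    [0.0,0.0,-0.052],
    [0.0,0.0,-0.063],
    [0.0,0.0,-0.073],
    [0.0,0.0,-0.084],
    [0.0,0.0,-0.094],
  ],
  claw=[0,0,0,0,0,0,0,0,0,0],
)

```text
time_s: 33.0
tcp_pos: [0.5735, -0.273, 0.0849]
eef_rot: [-179.9, -0.0, -38.3]
contact_force: [-0.6, 3.7, 0.9]
gripper_width: 0.0004
gripper_force: 1.4
```

jog_arm(
  travel=[
    [0.011,0.002,0.0],
    [0.022,0.004,0.0],
    [0.034,0.004,0.0],
    [0.045,0.004,0.0],
    [0.056,0.003,0.0],
    [0.068,0.002,0.0],
    [0.079,-0.001,0.0],
    [0.09,-0.004,0.0],
    [0.1,-0.008,0.0],
    [0.111,-0.012,0.0],
  ],
  dr=[
    [0.0,0.0,-0.01],
    [0.0,0.0,-0.021],
    [0.0,0.0,-0.031],
    [0.0,0.0,-0.042],
    [0.0,0.0,-0.052],
    [0.0,0.0,-0.062],
    [0.0,0.0,-0.073],
    [0.0,0.0,-0.083],
    [0.0,0.0,-0.094],
    [0.0,0.0,-0.104],
  ],
  claw=[0,0,0,0,0,0,0,0,0,0],
)

```text
time_s: 34.25
tcp_pos: [0.6202, -0.3034, 0.0848]
eef_rot: [180.0, -0.0, -0.9]
contact_force: [-3.0, 1.0, 1.1]
gripper_width: 0.0005
gripper_force: 1.1
```

```bash
python3 - <<'E'
import json,numpy as np
from p import plan
A=np.array([640.2,-218.3])
def w(f,d=18.5,z=84,rho=85):
    u=np.array([np.cos(np.radians(f)),np.sin(np.radians(f))]);n=np.array([-u[1],u[0]]);p=A+rho*u-d*n
    return [p[0],p[1],z,f-270,0,1]
plan([w(f) for f in np.linspace(270,288,10)])
E
python3 - <<'E'
from chk import *
c=cap('side');W=world(c);save(c,'s2');near=(abs(W[...,0]-.645)<.12)&(abs(W[...,1]+.3)<.1)
hs=cv2.cvtColor(c['pixels'],cv2.COLOR_RGB2HSV);red=near&(hs[...,1]>150)&((hs[...,0]<8)|(hs[...,0]>172));print(rect(W,red,.07,.11),red.sum())
E
```

```text
CALL [[0.003, 0.0, 0.0], [0.009, 0.001, 0.0], [0.015, 0.002, 0.0], [0.021, 0.003, 0.0], [0.027, 0.003, 0.0], [0.033, 0.004, 0.0], [0.039, 0.004, 0.0], [0.045, 0.003, 0.0], [0.051, 0.003, 0.0], [0.057, 0.003, 0.0]] 
 [[0.0, 0.0, -0.003], [0.0, 0.0, -0.008], [0.0, 0.0, -0.014], [0.0, 0.0, -0.019], [0.0, 0.0, -0.025], [0.0, 0.0, -0.031], [0.0, 0.0, -0.036], [0.0, 0.0, -0.042], [0.0, 0.0, -0.047], [0.0, 0.0, -0.053]] 
 [0, 0, 0, 0, 0, 0, 0, 0, 0, 0]
end [ 648.7 -305.1   84. ] 18.09
None 0
```

jog_arm(
  travel=[
    [0.003,0.0,0.0],
    [0.006,0.0,0.0],
    [0.009,0.001,0.0],
    [0.012,0.001,0.0],
    [0.015,0.002,0.0],
    [0.018,0.002,0.0],
    [0.021,0.003,0.0],
    [0.021,0.003,0.0],
    [0.021,0.003,0.0],
    [0.021,0.003,0.0],
  ],
  dr=[
    [0.0,0.0,-0.003],
    [0.0,0.0,-0.006],
    [0.0,0.0,-0.008],
    [0.0,0.0,-0.011],
    [0.0,0.0,-0.014],
    [0.0,0.0,-0.017],
    [0.0,0.0,-0.019],
    [0.0,0.0,-0.019],
    [0.0,0.0,-0.019],
    [0.0,0.0,-0.019],
  ],
  claw=[0,0,0,0,0,0,0,0,0,0],
)

```text
time_s: 35.55
tcp_pos: [0.6311, -0.3049, 0.0835]
eef_rot: [180.0, -0.0, 5.9]
contact_force: [-0.7, -0.7, -0.7]
gripper_width: 0.0005
gripper_force: 0.3
```

jog_arm(
  travel=[
    [0.002,0.0,0.0],
    [0.003,0.0,0.0],
    [0.004,0.0,0.0],
    [0.005,0.0,0.0],
    [0.006,0.0,0.0],
    [0.007,0.0,0.0],
    [0.008,0.0,0.0],
    [0.009,0.0,0.0],
    [0.01,0.0,0.0],
    [0.01,0.0,0.0],
  ],
  dr=[
    [0.0,0.0,0.0],
    [0.0,0.0,-0.001],
    [0.0,0.0,-0.002],
    [0.0,0.0,-0.003],
    [0.0,0.0,-0.005],
    [0.0,0.0,-0.006],
    [0.0,0.0,-0.007],
    [0.0,0.0,-0.008],
    [0.0,0.0,-0.009],
    [0.0,0.0,-0.009],
  ],
  claw=[0,0,0,0,0,0,0,0,0,0],
)

```text
time_s: 36.8
tcp_pos: [0.6336, -0.3052, 0.0834]
eef_rot: [-180.0, 0.2, 9.1]
contact_force: [-8.8, -5.0, 2.5]
gripper_width: 0.0003
gripper_force: 4.8
```

jog_arm(
  travel=[
    [0.003,0.0,0.0],
    [0.005,0.0,0.0],
    [0.005,0.0,0.0],
    [0.005,0.0,0.0],
    [-0.02,0.0,0.0],
    [-0.06,0.0,0.0],
    [-0.06,0.0,-0.1],
    [-0.06,0.0,-0.2],
    [-0.06,0.0,-0.2],
    [-0.06,0.0,-0.2],
  ],
  dr=[
    [0,0,0],
    [0,0,0],
    [0,0,0],
    [0,0,0],
    [0,0,0],
    [0,0,0],
    [0,0,0],
    [0,0,0],
    [0,0,0],
    [0,0,0],
  ],
  claw=[0,0,0,0,0,0,0,0,0,0],
)

```text
time_s: 38.05
tcp_pos: [0.6067, -0.3086, 0.1838]
eef_rot: [-180.0, -0.1, 9.1]
contact_force: [-0.0, -0.1, -1.5]
gripper_width: 0.0004
gripper_force: 0.0
```

```bash
python3 - <<'E'
from chk import *
s=r.get_state();print(s['tcp_pos'],s['eef_rot'])
c=cap('wrist');save(c,'w4');W=world(c)
red=(W[...,2]>.093)&(W[...,2]<.105)&(W[...,0]>.6)&(W[...,1]<-.23);print('wr handle',rect(W,red,.09,.11),red.sum())
c=cap('top');W=world(c);near=(abs(W[...,0]-.645)<.05)&(abs(W[...,1]+.215)<.13)
red=near&(W[...,2]>.092)&(W[...,2]<.105);print('handle top',rect(W,red,.09,.11))
q=(W[...,2]>.062)&(W[...,2]<.09)&(W[...,0]>.47)&(W[...,0]<.535)&(W[...,1]<-.32);print('slider',rect(W,q,.06,.09))
E
```

```text
[ 0.60673148 -0.30861878  0.18377801] [-1.7999321e+02 -1.1704689e-01  9.1139549e+00]
wr handle [ 651.2 -285.3   98.2   18.3   99.8  -82.4] 5003
handle top None
slider [ 506.1 -389.    74.5   18.4   28.2   -1.5]
```

View pics/w4.png

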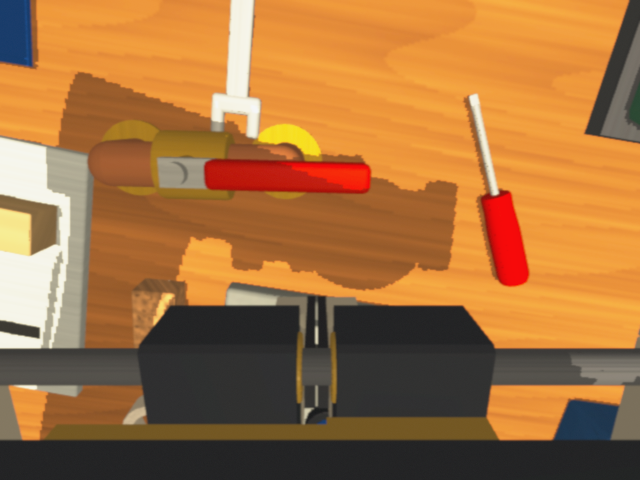

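```bash
python3 - <<'E'
from chk import *
c=cap('wrist');W=world(c);hs=cv2.cvtColor(c['pixels'],cv2.COLOR_RGB2HSV)
b=np.zeros((480,640),bool);b[120:200,85:330]=1
m=b&(W[...,2]>.052)&(W[...,2]<.066)
P=W[m];
# ridge: highest points per y bin
for lo in np.arange(-.32,-.12,.015):
    k=P[(P[:,1]>=lo)&(P[:,1]<lo+.015)]
    if len(k)>15:
        print(round(lo+.0075,4),len(k),np.round([k[:,0].min(),k[:,0].max(),k[:,2].max()],4))
m=b&(abs(W[...,2]-.004)<.006)&(hs[...,0]>18)&(hs[...,1]>170);print(rect(W,m,-.01,.02))
E
```

```text
-0.2825 180 [0.6569 0.6643 0.0601]
-0.2675 258 [0.655  0.6642 0.0607]
-0.2525 269 [0.6273 0.6621 0.0602]
-0.2375 671 [0.6216 0.6675 0.066 ]
-0.2225 675 [0.6202 0.6665 0.066 ]
-0.2075 699 [0.6174 0.6647 0.066 ]
-0.1925 665 [0.6174 0.6625 0.066 ]
-0.1775 927 [0.622  0.6522 0.0625]
-0.1625 888 [0.6205 0.6499 0.0624]
-0.1475 288 [0.6217 0.6476 0.061 ]
[ 642.2 -219.8    3.6   59.   173.9  -81.7]
```

```bash
python3 - <<'E'
import json,numpy as np
from h import R
p=np.array([620.2,-303.1,84]);q=R.from_euler('xyz',[180,0,-.99],degrees=True)
def st(t,d):
    global p,q
    p=p+q.apply(np.array(t)*500);q=q*R.from_rotvec(np.array(d)*360,degrees=True)
st([.021,.003,0],[0,0,-.019]);st([.01,0,0],[0,0,-.009]);st([-.06,0,-.2],[0,0,0])
e=q.as_euler('xyz',degrees=True);print(p,e);json.dump([*p,e[2]],open('pose.json','w'))
E
python3 p.py 500,-265,200,-92.4,0,11
```

```text
[ 606.02323462 -309.01114362  184.        ] [180.     0.     9.09]
CALL [[-0.018, -0.011, -0.003], [-0.036, -0.022, -0.006], [-0.053, -0.033, -0.009], [-0.071, -0.044, -0.012], [-0.089, -0.055, -0.015], [-0.107, -0.066, -0.017], [-0.124, -0.077, -0.02], [-0.142, -0.088, -0.023], [-0.16, -0.099, -0.026], [-0.178, -0.109, -0.029]] 
 [[0.0, 0.0, 0.026], [0.0, 0.0, 0.051], [0.0, 0.0, 0.077], [0.0, 0.0, 0.103], [0.0, 0.0, 0.128], [0.0, 0.0, 0.154], [0.0, 0.0, 0.179], [0.0, 0.0, 0.205], [0.0, 0.0, 0.231], [0.0, 0.0, 0.256]] 
 [0.0, 0.0, 0.0, 0.0, 0.0, 0.0, 0.0, 0.0, 0.0, 0.0]
CALL [[-0.011, 0.018, -0.003], [-0.011, 0.018, -0.003], [-0.011, 0.018, -0.003], [-0.011, 0.018, -0.003], [-0.011, 0.018, -0.003], [-0.011, 0.018, -0.003], [-0.011, 0.018, -0.003], [-0.011, 0.018, -0.003], [-0.011, 0.018, -0.003], [-0.011, 0.018, -0.003]] 
 [[0.0, 0.0, 0.026], [0.0, 0.0, 0.026], [0.0, 0.0, 0.026], [0.0, 0.0, 0.026], [0.0, 0.0, 0.026], [0.0, 0.0, 0.026], [0.0, 0.0, 0.026], [0.0, 0.0, 0.026], [0.0, 0.0, 0.026], [0.0, 0.0, 0.026]] 
 [0.0, 0.0, 0.0, 0.0, 0.0, 0.0, 0.0, 0.0, 0.0, 0.0]
end [ 499.9 -264.9  200. ] -92.43
```

jog_arm(
  travel=[
    [-0.018,-0.011,-0.003],
    [-0.036,-0.022,-0.006],
    [-0.053,-0.033,-0.009],
    [-0.071,-0.044,-0.012],
    [-0.089,-0.055,-0.015],
    [-0.107,-0.066,-0.017],
    [-0.124,-0.077,-0.02],
    [-0.142,-0.088,-0.023],
    [-0.16,-0.099,-0.026],
    [-0.178,-0.109,-0.029],
  ],
  dr=[
    [0.0,0.0,0.026],
    [0.0,0.0,0.051],
    [0.0,0.0,0.077],
    [0.0,0.0,0.103],
    [0.0,0.0,0.128],
    [0.0,0.0,0.154],
    [0.0,0.0,0.179],
    [0.0,0.0,0.205],
    [0.0,0.0,0.231],
    [0.0,0.0,0.256],
  ],
  claw=[0,0,0,0,0,0,0,0,0,0],
)

```text
time_s: 39.45
tcp_pos: [0.5092, -0.2691, 0.197]
eef_rot: [179.9, 0.0, -83.4]
contact_force: [-0.3, -0.4, 0.1]
gripper_width: 0.0003
gripper_force: 0.0
```

jog_arm(
  travel=[
    [-0.011,0.018,-0.003],
    [-0.011,0.018,-0.003],
    [-0.011,0.018,-0.003],
    [-0.011,0.018,-0.003],
    [-0.011,0.018,-0.003],
    [-0.011,0.018,-0.003],
    [-0.011,0.018,-0.003],
    [-0.011,0.018,-0.003],
    [-0.011,0.018,-0.003],
    [-0.011,0.018,-0.003],
  ],
  dr=[
    [0.0,0.0,0.026],
    [0.0,0.0,0.026],
    [0.0,0.0,0.026],
    [0.0,0.0,0.026],
    [0.0,0.0,0.026],
    [0.0,0.0,0.026],
    [0.0,0.0,0.026],
    [0.0,0.0,0.026],
    [0.0,0.0,0.026],
    [0.0,0.0,0.026],
  ],
  claw=[0,0,0,0,0,0,0,0,0,0],
)

```text
time_s: 40.7
tcp_pos: [0.5001, -0.265, 0.1996]
eef_rot: [-180.0, -0.0, -92.4]
contact_force: [-0.3, -0.8, 0.3]
gripper_width: 0.0002
gripper_force: 0.0
```

```bash
cat > con.py <<'E'
from chk import *
import sys
c=cap('wrist');W=world(c);hs=cv2.cvtColor(c['pixels'],cv2.COLOR_RGB2HSV);print(r.get_state()['tcp_pos'])
if len(sys.argv)>1: save(c,sys.argv[1])
q=(W[...,2]>.066)&(W[...,2]<.085)&(W[...,0]>.47)&(W[...,0]<.535)&(W[...,1]<-.29);print('slider',rect(W,q,.06,.09))
o=(hs[...,0]>7)&(hs[...,0]<20)&(hs[...,1]>180)&(W[...,2]>.022)&(W[...,2]<.06)&(W[...,0]>.5)&(W[...,0]<.56)&(W[...,1]<-.26)
n,l,s,ce=cv2.connectedComponentsWithStats(o.astype(np.uint8))
for i in range(1,n):
    if s[i,4]>25: P=W[l==i];print('orange',s[i],np.round(P.min(0),4),np.round(P.max(0),4),np.round(np.median(P,0),4))
for t in ['slider_top','mark','key_blue_top','key_green_top','key_red_top']:
    print(t,[(np.round(d['at']),round(d['conf'],2),np.round(W[int(d['at'][1]),int(d['at'][0])],4)) for d in r.tip_of(t,'wrist') if d['conf']>.3])
tr=(abs(W[...,2]-.034)<.003)&(W[...,0]>.47)&(W[...,0]<.535)&(W[...,1]<-.25)
for lo in np.arange(-.44,-.28,.03):
    k=W[tr&(abs(W[...,1]-lo)<.004)]
    if len(k)>20: print('track',round(lo,3),np.round([k[:,0].min(),k[:,0].max()],4))
E
python3 con.py w5
```

```text
[ 0.50017225 -0.26504549  0.19961801]
slider [ 502.5 -391.7   73.6   20.2   28.    -1. ]
orange [264 172  20  13 171] [ 0.5247 -0.3073  0.0221] [ 0.5386 -0.2976  0.0434] [ 0.5317 -0.305   0.0411]
slider_top [(array([303.,  46.]), 0.79, array([ 0.5032, -0.3912,  0.0732]))]
mark [(array([275., 178.]), 0.82, array([ 0.5309, -0.306 ,  0.0418])), (array([304.,  48.]), 0.51, array([ 0.5032, -0.3898,  0.0746]))]
key_blue_top [(array([422., 110.]), 0.77, array([ 0.4196, -0.3501,  0.0403]))]
key_green_top [(array([418., 199.]), 0.79, array([ 0.4199, -0.2841,  0.0406])), (array([420., 110.]), 0.36, array([ 0.4206, -0.3501,  0.0411]))]
key_red_top [(array([429.,   7.]), 0.65, array([ 0.4172, -0.4175,  0.041 ])), (array([301.,  47.]), 0.48, array([ 0.5045, -0.3905,  0.0744]))]
track -0.41 [0.4827 0.5222]
track -0.38 [0.4829 0.5227]
track -0.35 [0.4831 0.5227]
track -0.32 [0.484  0.5232]
track -0.29 [0.4841 0.5235]
```

View pics/w5.png

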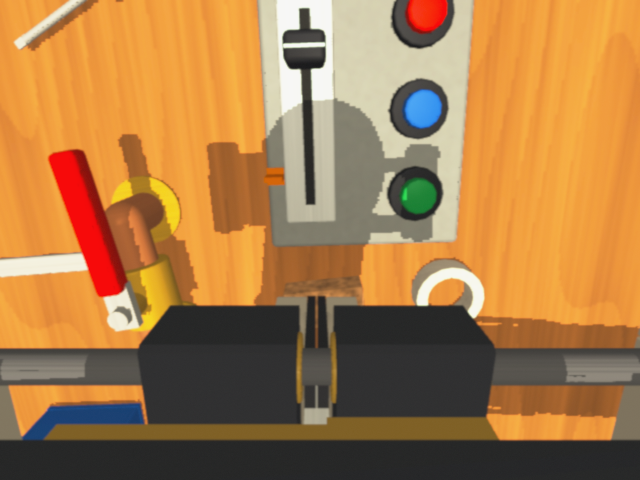

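```bash
python3 - <<'E'
from chk import *
c=cap('wrist');W=world(c);print('cam',c['T'][:3,3])
p=c['pixels']
for v in range(168,190): print(v,p[v,274],np.round(W[v,274],4),np.round(ray(c,274,v,.042)[1],4))
E
python3 p.py 502,-330,150,-90.8,0,2 502,-435,120,-90.8,0,3 502,-435,46,-90.8,0,3; echo; python3 p.py 502,-411,46,-90.8,0,3 502.5,-330,46,-90.8,0,10 502.5,-325.5,46,-90.8,0,3; 
```

```text
cam [ 0.49668724 -0.34584203  0.35730281]
168 [198 105  36] [ 0.5327 -0.3106  0.0206] -0.3128
169 [212 103  10] [ 0.5327 -0.3098  0.0206] -0.3121
170 [212 101  10] [ 0.5326 -0.3091  0.0221] -0.3113
171 [213 102  10] [ 0.5327 -0.3084  0.0223] -0.3106
172 [213 102  10] [ 0.5328 -0.3075  0.0215] -0.3098
173 [205  98  10] [ 0.5328 -0.3067  0.0218] -0.3091
174 [177  84  10] [ 0.5328 -0.3061  0.0231] -0.3083
175 [156  73  10] [ 0.5321 -0.3061  0.0301] -0.3076
176 [162  76  10] [ 0.5316 -0.306   0.0352] -0.3068
177 [190  91  10] [ 0.5309 -0.306   0.0421] -0.306
178 [207  98  10] [ 0.5311 -0.3051  0.0408] -0.3053
179 [211 101  10] [ 0.531  -0.3045  0.0415] -0.3045
180 [212 101  10] [ 0.5311 -0.3037  0.0418] -0.3038
181 [212 101  10] [ 0.5312 -0.3029  0.0412] -0.303
182 [211 101  10] [ 0.5312 -0.3022  0.042 ] -0.3022
183 [211 101  10] [ 0.5336 -0.2985  0.0207] -0.3015
184 [201 104  30] [ 0.5336 -0.2977  0.0212] -0.3007
185 [166 117  82] [ 0.5338 -0.2966  0.0191] -0.2999
186 [136 122 102] [ 0.5338 -0.2959  0.0203] -0.2992
187 [128 125 107] [ 0.5338 -0.2952  0.0209] -0.2984
188 [127 125 108] [ 
[... 819 characters left out ...]
2, 0.0]] 
 [[0.0, 0.0, 0.0], [0.0, 0.0, 0.0], [0.0, 0.0, 0.0], [0.0, 0.0, 0.0], [0.0, 0.0, 0.0], [0.0, 0.0, 0.0], [0.0, 0.0, 0.0], [0.0, 0.0, 0.0], [0.0, 0.0, 0.0], [0.0, 0.0, 0.0]] 
 [0.0, 0.0, 0.0, 0.0, 0.0, 0.0, 0.0, 0.0, 0.0, 0.0]
CALL [[-0.016, 0.0, 0.0], [-0.032, 0.0, 0.0], [-0.048, 0.0, 0.0], [-0.051, 0.0, 0.0], [-0.054, 0.0, 0.0], [-0.057, 0.0, 0.0], [-0.057, 0.0, 0.0], [-0.057, 0.0, 0.0], [-0.057, 0.0, 0.0], [-0.057, 0.0, 0.0]] 
 [[0.0, 0.0, 0.0], [0.0, 0.0, 0.0], [0.0, 0.0, 0.0], [0.0, 0.0, 0.0], [0.0, 0.0, 0.0], [0.0, 0.0, 0.0], [0.0, 0.0, 0.0], [0.0, 0.0, 0.0], [0.0, 0.0, 0.0], [0.0, 0.0, 0.0]] 
 [0.0, 0.0, 0.0, 0.0, 0.0, 0.0, 0.0, 0.0, 0.0, 0.0]
end [ 502.4 -325.6   46. ] -90.63
```

jog_arm(
  travel=[
    [0.065,-0.005,0.05],
    [0.13,-0.01,0.1],
    [0.2,-0.013,0.12],
    [0.27,-0.016,0.14],
    [0.34,-0.019,0.16],
    [0.34,-0.019,0.209],
    [0.34,-0.019,0.259],
    [0.34,-0.019,0.308],
    [0.34,-0.019,0.308],
    [0.34,-0.019,0.308],
  ],
  dr=[
    [0.0,0.0,-0.002],
    [0.0,0.0,-0.005],
    [0.0,0.0,-0.005],
    [0.0,0.0,-0.005],
    [0.0,0.0,-0.005],
    [0.0,0.0,-0.005],
    [0.0,0.0,-0.005],
    [0.0,0.0,-0.005],
    [0.0,0.0,-0.005],
    [0.0,0.0,-0.005],
  ],
  claw=[0,0,0,0,0,0,0,0,0,0],
)

```text
time_s: 42.3
tcp_pos: [0.503, -0.4357, 0.0465]
eef_rot: [-180.0, -0.0, -90.6]
contact_force: [-0.5, -0.6, 0.2]
gripper_width: 0.0004
gripper_force: 0.0
```

jog_arm(
  travel=[
    [-0.016,0.0,0.0],
    [-0.032,0.001,0.0],
    [-0.048,0.001,0.0],
    [-0.064,0.001,0.0],
    [-0.081,0.001,0.0],
    [-0.097,0.001,0.0],
    [-0.113,0.001,0.0],
    [-0.129,0.001,0.0],
    [-0.145,0.001,0.0],
    [-0.162,0.002,0.0],
  ],
  dr=[
    [0,0,0],
    [0,0,0],
    [0,0,0],
    [0,0,0],
    [0,0,0],
    [0,0,0],
    [0,0,0],
    [0,0,0],
    [0,0,0],
    [0,0,0],
  ],
  claw=[0,0,0,0,0,0,0,0,0,0],
)

```text
time_s: 43.55
tcp_pos: [0.5025, -0.3537, 0.0455]
eef_rot: [-180.0, -0.0, -90.6]
contact_force: [1.2, -2.0, 0.9]
gripper_width: 0.0007
gripper_force: 0.9
```

jog_arm(
  travel=[
    [-0.016,0.0,0.0],
    [-0.032,0.0,0.0],
    [-0.045,0.0,0.0],
    [-0.051,0.0,0.0],
    [-0.054,0.0,0.0],
    [-0.057,0.0,0.0],
    [-0.057,0.0,0.0],
    [-0.057,0.0,0.0],
    [-0.057,0.0,0.0],
    [-0.057,0.0,0.0],
  ],
  dr=[
    [0,0,0],
    [0,0,0],
    [0,0,0],
    [0,0,0],
    [0,0,0],
    [0,0,0],
    [0,0,0],
    [0,0,0],
    [0,0,0],
    [0,0,0],
  ],
  claw=[0,0,0,0,0,0,0,0,0,0],
)

```text
time_s: 44.8
tcp_pos: [0.5025, -0.3257, 0.0455]
eef_rot: [180.0, 0.0, -90.6]
contact_force: [0.5, -1.1, 0.4]
gripper_width: 0.0005
gripper_force: 0.0
```

```bash
python3 p.py 502.5,-345,46,-90.6,0,2 502.5,-345,110,-90.6,0,2 500,-235,200,-90.6,0,3
```

```text
CALL [[0.019, 0.0, 0.0], [0.039, -0.001, 0.0], [0.039, -0.001, -0.064], [0.039, -0.001, -0.128], [-0.035, 0.002, -0.188], [-0.108, 0.004, -0.248], [-0.181, 0.007, -0.308], [-0.181, 0.007, -0.308], [-0.181, 0.007, -0.308], [-0.181, 0.007, -0.308]] 
 [[0.0, 0.0, 0.0], [0.0, 0.0, 0.0], [0.0, 0.0, 0.0], [0.0, 0.0, 0.0], [0.0, 0.0, 0.0], [0.0, 0.0, 0.0], [0.0, 0.0, 0.0], [0.0, 0.0, 0.0], [0.0, 0.0, 0.0], [0.0, 0.0, 0.0]] 
 [0.0, 0.0, 0.0, 0.0, 0.0, 0.0, 0.0, 0.0, 0.0, 0.0]
end [ 499.9 -235.1  200. ] -90.63
```

jog_arm(
  travel=[
    [0.019,0.0,0.0],
    [0.039,-0.001,0.0],
    [0.039,-0.001,-0.064],
    [0.039,-0.001,-0.128],
    [-0.035,0.002,-0.188],
    [-0.108,0.004,-0.248],
    [-0.181,0.007,-0.308],
    [-0.181,0.007,-0.308],
    [-0.181,0.007,-0.308],
    [-0.181,0.007,-0.308],
  ],
  dr=[
    [0,0,0],
    [0,0,0],
    [0,0,0],
    [0,0,0],
    [0,0,0],
    [0,0,0],
    [0,0,0],
    [0,0,0],
    [0,0,0],
    [0,0,0],
  ],
  claw=[0,0,0,0,0,0,0,0,0,0],
)

```text
time_s: 46.05
tcp_pos: [0.4996, -0.2359, 0.1985]
eef_rot: [179.9, 0.0, -90.7]
contact_force: [-0.1, -0.8, 0.3]
gripper_width: 0.0004
gripper_force: 0.0
```

```bash
python3 con.py w6;  python3 - <<'E'
from h import *
c=cap('wrist');W=world(c)
hs=cv2.cvtColor(c['pixels'],cv2.COLOR_RGB2HSV)
o=(W[...,2]>.037)&(W[...,2]<.048)&(abs(W[...,0]-.5315)<.005)&(abs(W[...,1]+.304)<.02);P=W[o];print('marktop',np.round(P[:,1].min(),4),np.round(P[:,1].max(),4),len(P))
E
```

```text
[ 0.49958779 -0.23594731  0.19848173]
slider [ 503.8 -305.5   73.6   19.7   27.9   -0.6]
orange [263 134  20  10 118] [ 0.5247 -0.3072  0.0221] [ 0.5383 -0.3003  0.0439] [ 0.5314 -0.3042  0.0414]
slider_top []
mark [(array([273., 141.]), 0.64, array([ 0.5315, -0.3027,  0.0412]))]
key_blue_top []
key_green_top [(array([419., 162.]), 0.7, array([ 0.4214, -0.2868,  0.0429]))]
key_red_top []
track -0.38 [0.4827 0.5227]
track -0.35 [0.4834 0.5232]
track -0.32 [0.4841 0.5236]
track -0.29 [0.4841 0.5237]
marktop -0.306 -0.3023 82
```

View pics/w6.png

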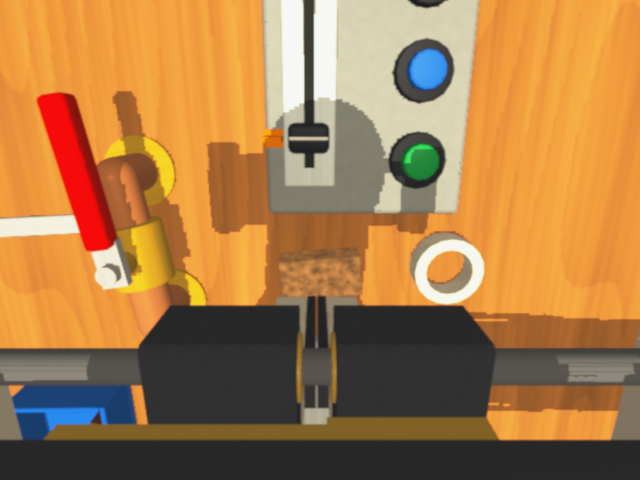

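```bash
python3 p.py 440,-300,150,-90.6,0,2 419.5,-350.3,90,-90.6,0,2 419.5,-350.3,50,-90.6,0,2 ; python3 - <<'E'
from chk import *
blanks('top')
c=cap('wrist');W=world(c)
for y in (-.2855,-.3503):
    q=(W[...,2]>.0375)&(W[...,2]<.048)&(abs(W[...,0]-.42)<.025)&(abs(W[...,1]-y)<.025);print(rect(W,q,0,.1))
E
```

```text
CALL [[0.066, 0.059, 0.05], [0.131, 0.118, 0.1], [0.182, 0.138, 0.16], [0.232, 0.158, 0.22], [0.232, 0.158, 0.26], [0.232, 0.158, 0.3], [0.232, 0.158, 0.3], [0.232, 0.158, 0.3], [0.232, 0.158, 0.3], [0.232, 0.158, 0.3]] 
 [[0.0, 0.0, 0.0], [0.0, 0.0, 0.0], [0.0, 0.0, 0.0], [0.0, 0.0, 0.0], [0.0, 0.0, 0.0], [0.0, 0.0, 0.0], [0.0, 0.0, 0.0], [0.0, 0.0, 0.0], [0.0, 0.0, 0.0], [0.0, 0.0, 0.0]] 
 [0.0, 0.0, 0.0, 0.0, 0.0, 0.0, 0.0, 0.0, 0.0, 0.0]
end [ 419.6 -350.2   50. ] -90.63
0.88 [648.1 429.5  34.1  37.4 110.2 -23.8] hsv [ 25. 162. 226.]
0.66 [582.2  86.2  45.5  34.5 108.   87.4] hsv [ 16. 123. 226.]
0.61 [476.7  91.6  45.9  34.  105.5  86.7] hsv [ 17. 112. 227.]
[ 419.5 -285.9   41.3   26.6   27.   -83.6]
[ 418.6 -350.8   41.3   27.    27.6  -62.7]
```

jog_arm(
  travel=[
    [0.066,0.059,0.05],
    [0.131,0.118,0.1],
    [0.182,0.138,0.16],
    [0.232,0.158,0.22],
    [0.232,0.158,0.26],
    [0.232,0.158,0.3],
    [0.232,0.158,0.3],
    [0.232,0.158,0.3],
    [0.232,0.158,0.3],
    [0.232,0.158,0.3],
  ],
  dr=[
    [0,0,0],
    [0,0,0],
    [0,0,0],
    [0,0,0],
    [0,0,0],
    [0,0,0],
    [0,0,0],
    [0,0,0],
    [0,0,0],
    [0,0,0],
  ],
  claw=[0,0,0,0,0,0,0,0,0,0],
)

```text
time_s: 47.8
tcp_pos: [0.4204, -0.3504, 0.0503]
eef_rot: [-179.9, -0.0, -90.6]
contact_force: [1.4, 0.1, -0.1]
gripper_width: 0.0002
gripper_force: 0.0
```

jog_arm(
  travel=[
    [0.0,0.0,0.01],
    [0.0,0.0,0.018],
    [0.0,0.0,0.022],
    [0.0,0.0,0.026],
    [0.0,0.0,0.029],
    [0.0,0.0,0.031],
    [0.0,0.0,0.032],
    [0.0,0.0,0.032],
    [0.0,0.0,0.032],
    [0.0,0.0,0.032],
  ],
  dr=[
    [0,0,0],
    [0,0,0],
    [0,0,0],
    [0,0,0],
    [0,0,0],
    [0,0,0],
    [0,0,0],
    [0,0,0],
    [0,0,0],
    [0,0,0],
  ],
  claw=[0,0,0,0,0,0,0,0,0,0],
)

```text
time_s: 49.05
tcp_pos: [0.4201, -0.3505, 0.0359]
eef_rot: [-180.0, -0.0, -90.6]
contact_force: [-5.7, 7.7, 26.9]
gripper_width: 0.0008
gripper_force: 13.5
```

jog_arm(
  travel=[
    [0.0,0.0,-0.01],
    [0.0,0.0,-0.05],
    [0.0,0.0,-0.1],
    [0.0,0.0,-0.1],
    [-0.065,0.0,-0.1],
    [-0.129,0.0,-0.1],
    [-0.129,0.0,-0.06],
    [-0.129,0.0,-0.03],
    [-0.129,0.0,-0.03],
    [-0.129,0.0,-0.03],
  ],
  dr=[
    [0,0,0],
    [0,0,0],
    [0,0,0],
    [0,0,0],
    [0,0,0],
    [0,0,0],
    [0,0,0],
    [0,0,0],
    [0,0,0],
    [0,0,0],
  ],
  claw=[0,0,0,0,0,0,0,0,0,0],
)

```text
time_s: 50.3
tcp_pos: [0.4206, -0.2863, 0.0485]
eef_rot: [180.0, -0.0, -90.7]
contact_force: [0.2, 0.3, 0.6]
gripper_width: 0.0006
gripper_force: 0.0
```

```bash
python3 - <<'E'
from chk import *
s=r.get_state();print(s['tcp_pos'],s['contact_force']);c,W=blanks('top')
q=(W[...,2]>.062)&(W[...,2]<.09)&(W[...,0]>.49)&(W[...,0]<.525)&(W[...,1]<-.29)&(W[...,1]>-.33);print('slider(top) ',rect(W,q,.06,.09))
E
```

```text
[ 0.42061496 -0.2862646   0.048512  ] [0.20618811 0.30084785 0.58027058]
0.97 [476.7  90.9  45.9  34.8 109.4  87.3] hsv [ 17. 112. 225.]
0.75 [648.  430.1  34.2  37.6 109.5 -23.4] hsv [ 25.  162.  224.5]
0.6 [576.6 -41.6  45.6  35.3 108.9  88. ] hsv [ 17. 112. 224.]
0.59 [581.   86.2  45.3  32.3 105.4  86.8] hsv [ 16. 124. 225.]
slider(top)  None
```

All blanks in place; press green, then retreat.

jog_arm(
  travel=[
    [0.0,0.0,0.008],
    [0.0,0.0,0.015],
    [0.0,0.0,0.02],
    [0.0,0.0,0.024],
    [0.0,0.0,0.027],
    [0.0,0.0,0.029],
    [0.0,0.0,0.03],
    [0.0,0.0,0.03],
    [0.0,0.0,0.03],
    [0.0,0.0,0.03],
  ],
  dr=[
    [0,0,0],
    [0,0,0],
    [0,0,0],
    [0,0,0],
    [0,0,0],
    [0,0,0],
    [0,0,0],
    [0,0,0],
    [0,0,0],
    [0,0,0],
  ],
  claw=[0,0,0,0,0,0,0,0,0,0],
)

```text
time_s: 51.65
tcp_pos: [0.4209, -0.2861, 0.0358]
eef_rot: [-179.9, -0.1, -90.6]
contact_force: [-5.9, 5.5, 29.6]
gripper_width: 0.0006
gripper_force: 14.7
```

jog_arm(
  travel=[
    [0.0,0.0,-0.02],
    [0.0,0.0,-0.06],
    [0.0,0.0,-0.1],
    [0.0,0.0,-0.15],
    [0.0,0.0,-0.2],
    [-0.08,0.0,-0.28],
    [-0.16,0.0,-0.3],
    [-0.16,0.0,-0.3],
    [-0.16,0.0,-0.3],
    [-0.16,0.0,-0.3],
  ],
  dr=[
    [0,0,0],
    [0,0,0],
    [0,0,0],
    [0,0,0],
    [0,0,0],
    [0,0,0],
    [0,0,0],
    [0,0,0],
    [0,0,0],
    [0,0,0],
  ],
  claw=[0,0,0,0,0,0,0,0,0,0],
)

```text
time_s: 52.9
tcp_pos: [0.4211, -0.2064, 0.1829]
eef_rot: [179.9, 0.0, -90.7]
contact_force: [0.3, 0.9, 0.0]
gripper_width: 0.0008
gripper_force: 0.0
```

```bash
python3 - <<'E'
from chk import *
c,W=blanks('top')
for d in r.regions_of('offcut','top')[:1]: print('off',round(d['conf'],2),rect(W,d['pixels'],-.01,.06))
c=cap('wrist');W=world(c);q=(W[...,2]>.066)&(W[...,2]<.085)&(W[...,0]>.47)&(W[...,0]<.535)&(W[...,1]<-.25);print('slider',rect(W,q,.06,.09))
for y in (-.2855,-.3503):
    q=(W[...,2]>.0375)&(W[...,2]<.048)&(abs(W[...,0]-.42)<.025)&(abs(W[...,1]-y)<.025);print('key',rect(W,q,0,.1))
E
```

```text
0.77 [648.1 430.4  33.5  36.4 110.3 -23.1] hsv [ 25. 163. 223.]
0.63 [576.4 -42.5  45.8  35.3 109.7  87.2] hsv [ 17. 114. 223.]
0.58 [582.5  86.9  45.6  35.  109.3  87.3] hsv [ 16. 124. 223.]
0.57 [477.2 102.3  45.8  34.   86.4  86.7] hsv [ 17. 114. 223.]
slider [ 503.5 -305.8   73.7   19.9   28.8   -0.7]
key [ 418.8 -286.2   41.4   26.9   27.    89.1]
key [ 418.4 -349.6   41.4   25.1   27.1   -0.6]
```

```bash
python3 -c "
from plant import r
print(r.close_job())"
```

```text
the job is handed in; nothing more can be done
None
```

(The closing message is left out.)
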